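Weigh two castings and set the sound one against the vise stop

ROBOT

A 6-joint arm with a two-finger parallel gripper is mounted at the origin on the work surface. World frame = base frame: x ahead of the robot, y to its left, z up, the work surface at z = 0. Lengths are in m, angles in rad, forces in N, time in s.
With the tool pointing down it reaches from about 0.225 to 0.875 m from the base axis. Payload 3.4 kg.
Tool frame: the origin (TCP) lies at the very end of the fingers, on their centre line; the grasp point (between the pads) lies 19 mm behind it (grip_depth is the distance from the TCP to the grasp point, in m); x points along the fingers, z is the direction in which the jaws open and shut, and the axes are right-handed (so a half turn about x gives the same grasp; the last joint's range is limited). The gripper opens to 85 mm and grips with 20 to 120 N. Pads are 22 mm wide; open, the fingers measure 114 mm over their backs; the gripper's body (76 mm by 85 mm) begins 54 mm behind the grasp point. The pads swing forward as they close: fully open they stand 13 mm farther back than shut.
Start: joints at [-0.121, 0.276, 1.505, -0, 1.361, -0.121], TCP at [0.575, -0, 0.231] pointing down, gripper open.
Joint ranges: [-2.89, 2.89], [-0.75, 2.08], [0.22, 2.7], [-1.18, 4.32], [0.11, 2.71], [-2.7, 2.7]. Speed limits (rad/s): [2.57, 2.57, 3.14, 3.14, 3.14, 3.14].

INTERFACE

Orientations are given as a unit quaternion [w, x, y, z].
In Python, from rig import get_state, get_image, sign_off, grip_depth gives the robot as it stands. The module is installed in compiled form; this text tells all that it offers.
- The arm moves only by the tool arm_command, never from a script. Its argument "series" is a list of rows, each an object with "dp": the shift along the tool's x, y, z scaled (see below), a list of three; "angular": the turn, a rotation vector about the tool's x, y, z scaled (see below), a list of three; "gripper": the finger opening in mm, from 0 to 85.4. A call has exactly 8 rows; each row shifts and turns the pose as measured when the row begins, along the tool's axes as they then stand; what a row does not reach is not made up. The controller multiplies each number of a shift by 0.12 m and each number of a turn by 90 degrees. A row lasts 1/8 s, in which the tool goes at most 62.5 mm and 10.7 degrees, less where a joint would pass 70% of its speed; a pose out of reach is approached as far as the arm can. A call with a number of a shift or a turn outside -1 to 1 is refused whole. A call with a gripper value outside its range is refused whole. The fingers move at their own pace and stop on an object; "grip_force" is the grip in N (left out, the last holds). Time passes only in rows, so rows that do not move let the fingers close, or fill a call up. It gives the time, the measured TCP pose, the force and the opening at its end, in the units of the state.
- get_state(): the state, without advancing time (a new reading comes with each control period).
- get_image(name): name is "scene" or "side" or "wrist"; returns a dict with "image" (400x640x3 uint8, blue, green, red), "depth" (400x640 float32, m along the optical axis (not along the pixel's ray), 0 where there is no reading), "mtx" (3x3 intrinsics, pixels), "view" (4x4, takes a point from world to camera coordinates); the wrist camera has in their place "mount" (4x4, takes a point from camera to tool coordinates, whose origin is the TCP and whose axes are the tool frame's). Camera axes: x right, y up, looking along -z (the intrinsics and any distortion apply to the point x, -y, -z); pixel columns grow to the right and rows downward; lengths in m; the calibration is good to about 2 mm. A picture is of the moment at which its call begins: read the wrist's pose just before it.
- sign_off(): hands the job in, once; it reports no verdict.
The state is a dict: "clock": time; "qpos": joint angles; "qd": joint speeds; "effort": joint torques, N m; "position": TCP position; "ee_rot": TCP orientation; "contact_force": force on the tool from outside, world axes, zero at the start; "moment": the same for the moment, N m; "width": finger opening in m.
Only numpy, scipy, OpenCV 4.12 (cv2) and the standard library are available. Lean on these libraries where they do the work, as an engineer would, in place of code of your own. Each camera call takes 0.05 s, during which the arm holds its last target. There are 200 camera calls.

TASK

One of the two look-alike iron bracket castings in the tray has a blowhole hidden inside and is lighter: set them gently on opposite pans of the balance, let go and let the beam come to rest to see which is heavier. Leave the light one lying on its pan and load the heavy, sound one in the tilted vise: long side of its foot against the lower jaw, foot flat on the bed, and slid along until its end just touches the work stop, without pushing the stop out of its setting. Do not disturb the other things on the bench.

Things in the scene. Friction and masses are not known exactly. Their poses are not given: they have to be found in the camera images.
- casting_1_mid (a point): One iron bracket casting: foot 60 x 40 x 14 mm; on its middle an upright lug 36 mm (along the foot) x 18 mm thick x 40 mm high; 54 mm high, 0.34 to 0.47 kg, alike under a half turn. Point: its centre, 27 mm above the underside; x along the 60 mm length, y through the 18 mm thickness, z up. Starts upright in the tray. Either of the two may be the heavier, by some 40 g or more.
- casting_2_mid (a point): The other iron bracket casting: foot 60 x 40 x 14 mm; on its middle an upright lug 36 mm (along the foot) x 18 mm thick x 40 mm high; 54 mm high, 0.34 to 0.47 kg, alike under a half turn. Point: its centre, 27 mm above the underside; x along the 60 mm length, y through the 18 mm thickness, z up. Starts upright in the tray. Either of the two may be the heavier, by some 40 g or more.
- pan_near_top (a point): centre of the top face of the balance's near (robot's side) pan, a flat steel plate 120 mm across and 5 mm thick, 110 mm above the bench when the beam is level; the pan stays level and dips or rises 10 mm with the beam, and yields to a light push until the beam meets its stop; x along the beam towards the far pan, z up.
- pan_far_top (a point): centre of the top face of the balance's far pan, a flat steel plate 120 mm across and 5 mm thick, 110 mm above the bench when the beam is level; the pan stays level and dips or rises 10 mm with the beam, and yields to a light push until the beam meets its stop; x along the beam towards the far pan, z up.
- beam (a joint): Tilt of the balance's beam (rad): 0 = level (as it stands empty), stops at about +-0.12; positive = far pan down, negative = near pan down. Arms 80 mm. Where a load lies on its pan does not matter; a difference of 40 g swings the beam to its stop in about a second. A pointer and small scale plate stand between the pans, 125 mm above the bench.
- pan_near: The near pan itself (origin 40 mm below its top centre).
- pan_far: The far pan itself (origin 40 mm below its top centre).
- seat (a point): Middle of the vise's inner corner, where the lower jaw's face meets the flat bed. Its frame is tilted with the bed: x up the slope away from the lower jaw, y along the jaw towards the work stop, z square out of the bed. The bed reaches 80 mm up the slope to the upper jaw; the jaws are 100 mm wide and stand 22 mm above the bed.
- vise: Foot of the tilting vise, 190 x 120 mm, fixed; origin on the bench about under seat, x the way the bed rises. It stands left or right of the balance, with the tray on the other side. Side cheeks, 124 mm high, stand 67 to 109 mm along x from the origin beside the bed. The stop's bracket at the jaw's +y end (52 to 62 mm from its middle) stands 18 mm above the bed.
- vise_tilt (a joint): Tilt of the vise's bed from level (rad), 0.40 to 0.57, locked; the bed rises away from the robot.
- stop_tip (a point): Centre of the flat face of the work stop's round nose (12 mm across): a steel rod along the jaw, 20 mm up the slope from the lower jaw and 7 mm above the bed. The face looks along -y of seat; same axes as seat. A friction clamp holds the rod where it is set; it slips if pushed with more than 15 N.
- tray_mid (a point): Grey parts tray, 260 (x) x 200 (y) x 45 mm high, walls and floor 5 mm thick, fixed; this point lies under its centre.
- flange: Bystander in the tray: round iron flange, 44 mm across and 9 mm thick with a 26 mm hub, 32 mm high in all; origin at its underside.
- step_block: Bystander in the tray: steel stepped clamping block, 40 x 26 mm and 40 mm high; origin at its underside.
- puck: Bystander: black rubber hockey puck, 76 mm across, 25 mm high; origin at its underside.
- tape_roll: Bystander: grey roll of stick tape, 68 mm across, 24 mm high; origin at its underside.
- oil_bottle: Bystander: small red oil bottle, 44 mm across, 140 mm high; origin at its underside.
- screwdriver: Bystander: screwdriver lying at the back of the bench; origin at its underside.
- wax_tin: Bystander: small flat round tin, 50 mm across, 22 mm high; origin at its underside.
There are look-alikes about, which are no part of the job. Leave any orange or yellow look-alike of the part that bears casting_1_mid alone.

How it is judged:
On the way:
1. both castings lie on opposite pans, let go, and the beam has come to rest ((((horizontal distance between casting_1_mid and pan_near_top below 0.045 m and z of casting_1_mid in the frame of pan_near_top between 0.022 and 0.032 m) and (horizontal distance between casting_2_mid and pan_far_top below 0.045 m and z of casting_2_mid in the frame of pan_far_top between 0.022 and 0.032 m)) or ((horizontal distance between casting_1_mid and pan_far_top below 0.045 m and z of casting_1_mid in the frame of pan_far_top between 0.022 and 0.032 m) and (horizontal distance between casting_2_mid and pan_near_top below 0.045 m and z of casting_2_mid in the frame of pan_near_top between 0.022 and 0.032 m))) and (value of joint beam above 0.09 rad or value of joint beam below -0.09 rad) and velocity of joint beam between -0.03 and 0.03 rad/s and contact force between the fingers and anything else below 0.2 N), for 0.3 s.
At the end, for the whole second after the job is handed in: Heavier casting at rest in the vise: foot flat on the bed (2.5 mm, 0.06 rad), its long side within 2.5 mm of the lower jaw, its end within 2 mm of the work stop, the stop under 3 mm from its first setting. Lighter casting at rest flat on a pan, centres within 45 mm (((x of casting_1_mid in the frame of seat between 0.017 and 0.0225 m and z of casting_1_mid in the frame of seat between 0.0245 and 0.0295 m and y of casting_1_mid in the frame of stop_tip between -0.032 and -0.0285 m and angle between the z axis of casting_1_mid and the z axis of seat, either way round below 0.06 rad and angle between the x axis of casting_1_mid and the y axis of seat, either way round below 0.06 rad and distance of stop_tip from where it was at the start of the episode below 0.003 m and (((horizontal distance between casting_2_mid and pan_near_top below 0.045 m and z of casting_2_mid in the frame of pan_near_top between 0.022 and 0.032 m) and contact force between casting_2 and pan_near below 3.9 N) or ((horizontal distance between casting_2_mid and pan_far_top below 0.045 m and z of casting_2_mid in the frame of pan_far_top between 0.022 and 0.032 m) and contact force between casting_2 and pan_far below 3.9 N)) and linear speed of each of casting_1, casting_2 below 0.02 m/s) or (x of casting_2_mid in the frame of seat between 0.017 and 0.0225 m and z of casting_2_mid in the frame of seat between 0.0245 and 0.0295 m and y of casting_2_mid in the frame of stop_tip between -0.032 and -0.0285 m and angle between the z axis of casting_2_mid and the z axis of seat, either way round below 0.06 rad and angle between the x axis of casting_2_mid and the y axis of seat, either way round below 0.06 rad and distance of stop_tip from where it was at the start of the episode below 0.003 m and (((horizontal distance between casting_1_mid and pan_near_top below 0.045 m and z of casting_1_mid in the frame of pan_near_top between 0.022 and 0.032 m) and contact force between casting_1 and pan_near below 3.9 N) or ((horizontal distance between casting_1_mid and pan_far_top below 0.045 m and z of casting_1_mid in the frame of pan_far_top between 0.022 and 0.032 m) and contact force between casting_1 and pan_far below 3.9 N)) and linear speed of each of casting_2, casting_1 below 0.02 m/s))); the robot touches nothing.
It fails at once if the work stop is pushed 3 mm or more out of its setting (distance of stop_tip from where it was at the start of the episode above 0.003 m).
It fails at once if a casting is dropped or slammed on a pan (over 60 N) (contact force between any of casting_1, casting_2 and pan_near above 60 N or contact force between any of casting_1, casting_2 and pan_far above 60 N).
It fails at once if another thing on the bench or in the tray is shifted by more than 40 mm (distance of any of flange, step_block, puck, tape_roll, oil_bottle, screwdriver, wax_tin from where it was at the start of the episode above 0.04 m).
It also fails if it takes over 69 s, if anything falls off the work surface, if the arm or the gripper's body presses on something with over 40 N, if the wrist force passes 120 N, or if a joint passes its speed limit or range.

## Working session

There is one attempt and no reset: what is moved stays moved. The work goes in short steps, Python scripts to look and compute and a tool call to move; the robot and the scene stay as the last step left them, time stands still between calls to the robot, and variables do not carry over. Pictures are saved under pics/ and viewed, about 8 in all and at most 12, crops included, and the job is handed in when it is done.

Besides the shell and the picture viewer there is one more tool, called after "Request:" by a JSON object that holds its "fn" and its "kwargs", one argument or row to a line. arm_command: Moves the arm, as the interface text tells. Its arguments: {"type":"object","properties":{"series":{"type":"array","items":{"type":"object","properties":{"dp":{"type":"array","items":{"type":"number"}},"angular":{"type":"array","items":{"type":"number"}},"gripper":{"type":"number"}}}},"grip_force":{"type":"number"}},"required":["series"]}

```bash
mkdir -p pics; cat > h.py <<'E'
import numpy as np, cv2
from rig import get_state, get_image, sign_off, grip_depth
from scipy.spatial.transform import Rotation as R
def rot(q): return R.from_quat([q[1],q[2],q[3],q[0]]).as_matrix()
def pts(d,st=None):
    """per-pixel world points"""
    K=np.array(d["mtx"]);dep=np.array(d["depth"]);h,w=dep.shape
    u,v=np.meshgrid(np.arange(w),np.arange(h))
    x=(u-K[0,2])/K[0,0]*dep;y=(v-K[1,2])/K[1,1]*dep
    P=np.stack([x,-y,-dep,np.ones_like(dep)],-1)
    if "view" in d: M=np.linalg.inv(np.array(d["view"]))
    else:
        T=np.eye(4);T[:3,:3]=rot(st["ee_rot"]);T[:3,3]=st["position"];M=T@np.array(d["mount"])
    W=(P@M.T)[...,:3]; W[dep<=0]=np.nan
    return W
def grab(n):
    st=get_state();d=get_image(n);return st,np.array(d["image"]),pts(d,st),d
E
python3 - <<'E'
from h import *
for n in("scene","side"):
    st,im,W,d=grab(n);cv2.imwrite(f"pics/{n}0.png",im);np.save(f"{n}0.npy",W);print(n,d["mtx"],d["view"],[k for k in d])
print(st)
E
```

```text
scene [[382.37747956   0.         322.0224479 ]
 [  0.         382.37747956 202.19423627]
 [  0.           0.           1.        ]] [[ 0.40344834  0.91494024 -0.01066735 -0.17608132]
 [-0.50287845  0.23145681  0.8327911   0.24772632]
 [ 0.76442312 -0.3306238   0.55348459 -1.53367389]
 [ 0.          0.          0.          1.        ]] ['image', 'depth', 'mtx', 'view']
side [[445.024334     0.         319.04150843]
 [  0.         445.024334   200.99374759]
 [  0.           0.           1.        ]] [[ 0.97630634 -0.21637436  0.00283924 -0.60835634]
 [ 0.15775312  0.7206591   0.67510327 -0.08713864]
 [-0.14812116 -0.6586597   0.73771778 -1.20395054]
 [ 0.          0.          0.          1.        ]] ['image', 'depth', 'mtx', 'view']
{'clock': 0.05, 'qpos': array([-1.20989201e-01,  2.76581737e-01,  1.50609218e+00, -1.79317321e-05,
        1.36072174e+00, -1.21028608e-01]), 'qd': array([ 0.00016865, -0.00149665, -0.0018725 , -0.00101743, -0.00085419,
        0.00045792]), 'effort': array([ 1.10476562e-03, -4.18081820e+01, -2.46676916e+01, -2.73816968e-04,
        5.50464378e-03, -3.03781235e-05]), 'position': array([5.74482234e-01, 5.73325483e-05, 2.30463602e-01]), 'ee_rot': array([7.06472949e-01, 5.55359307e-05, 7.07740038e-01, 8.60561075e-05]), 'contact_force': array([-0.37456095, -0.17076558, -0.23315383]), 'moment': array([-0.00918161, -0.05965472,  0.04419208]), 'width': 0.08533723079053458}
```

View pics/scene0.png

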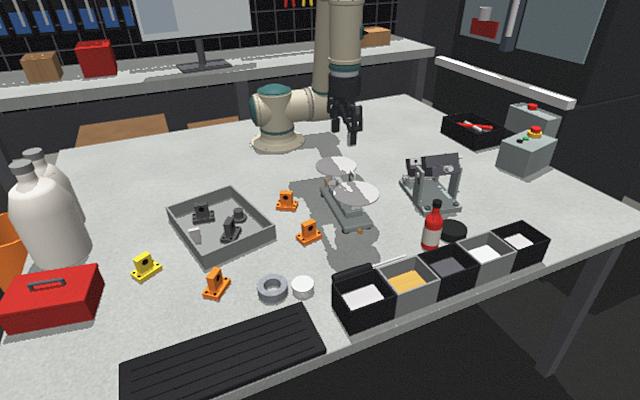

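View pics/side0.png

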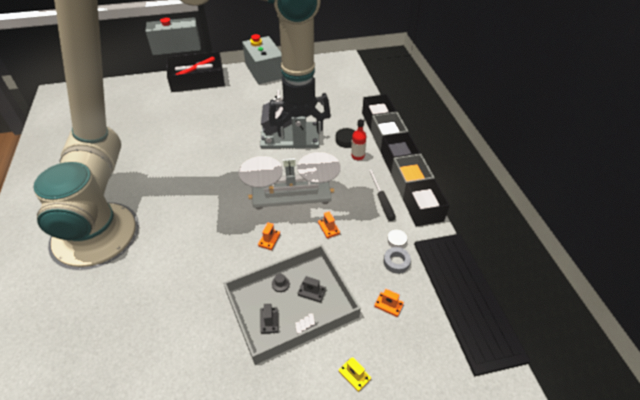

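The scene view shows two dark castings in the tray at (203,213) and (231,230). In the side view they are at (269,318) and (312,288). Things that could be mistaken for them are the flange (238,215), the steel block (195,236), the orange look-alikes (288,200), (308,233), (216,283) and the yellow one (146,266). I choose the two dark ones with lugs.

```bash
python3 - <<'E'
from h import *
S=np.load("side0.npy");C=np.load("scene0.npy")
for nm,W,uv in(("side",S,[(269,308),(269,325),(312,280),(312,292),(281,283),(305,323),(262,170),(318,166),(290,162),(270,132),(320,132)]),("scene",C,[(203,207),(203,218),(231,225),(228,239),(238,215),(195,236),(336,168),(356,194),(415,165),(450,165),(430,205)])):
    for u,v in uv: print(nm,u,v,np.round(W[v,u],3))
for nm,W,f in(("side",S,"side0"),("scene",C,"scene0")):
    im=cv2.imread(f"pics/{f}.png")
    m=(im.max(2)<95)&(W[...,1]<-0.1)&(W[...,2]>.004)&(W[...,2]<.075)&(W[...,0]<.75)&(W[...,0]>.2)
    hsv=cv2.cvtColor(im,cv2.COLOR_BGR2HSV); m&=hsv[...,1]<90
    n,l,s,c=cv2.connectedComponentsWithStats(m.astype(np.uint8))
    for i in range(1,n):
        if s[i,4]>60:
            P=W[l==i]; t=P[P[:,2]>.045]; print(nm,c[i].round(),s[i,4],np.round(P.min(0),3),np.round(P.max(0),3),len(t),np.round(np.median(t,0),3) if len(t) else "")
    # pans
    m=(abs(W[...,2]-.11)<.006)&(abs(W[...,0]-.55)<.25)
    n,l,s,c=cv2.connectedComponentsWithStats(m.astype(np.uint8))
    for i in range(1,n):
        if s[i,4]>200: print("pan",nm,c[i].round(),s[i,4],cv2.minEnclosingCircle(W[l==i][:,:2].astype(np.float32)),np.median(W[l==i],0).round(3))
im=cv2.imread("pics/side0.png")
a=cv2.resize(im[240:365,215:370],None,fx=4,fy=4,interpolation=3)
cv2.imwrite("pics/crop.png",a)
E
```

```text
side 269 308 [ 0.43  -0.358  0.059]
side 269 325 [ 0.424 -0.377  0.017]
side 312 280 [ 0.538 -0.309  0.061]
side 312 292 [ 0.536 -0.317  0.021]
side 281 283 [ 0.467 -0.282  0.03 ]
side 305 323 [ 0.503 -0.396  0.03 ]
side 262 170 [0.471 0.032 0.11 ]
side 318 166 [0.624 0.018 0.107]
side 290 162 [0.55  0.04  0.117]
side 270 132 [0.521 0.261 0.053]
side 320 132 [ 0.623 -0.009  0.247]
scene 203 207 [ 0.438 -0.358  0.051]
scene 203 218 [ 0.44  -0.365  0.016]
scene 231 225 [ 0.551 -0.306  0.05 ]
scene 228 239 [ 0.561 -0.321  0.016]
scene 238 215 [ 0.478 -0.274  0.024]
scene 195 236 [ 0.527 -0.397  0.027]
scene 336 168 [0.481 0.026 0.106]
scene 356 194 [0.634 0.011 0.108]
scene 415 165 [0.551 0.255 0.098]
scene 450 165 [0.654 0.29  0.14 ]
scene 430 205 [0.649 0.249 0.016]
side [288. 271.] 976 [ 0.342 -0.378  0.004] [ 0.625 -0.202  0.042] 0 
side [282. 284.] 113 [ 0.451 -0.292  0.005] [ 0.485 -0.262  0.04 ] 0 
side [312. 291.] 316 [ 0.503 -0.34   0.005] [ 0.568 -0.282  0.059] 52 [ 0.536 -0.316  0.053]
side [271. 322.] 280 [ 0.404 -0.393  0.006] [ 0.447 -0.337  0.061] 46 [ 0.431 -0.377  0.053]
side [305. 337.] 751 [ 0.379 -0.453  0.004] [ 0.63  -0.393  0.042] 0 
pan side [319. 167.] 1055 ((0.6237977147102356, 0.0165463387966156), 0.06296401470899582) [0.625 0.012 0.11 ]
pan side [261. 171.] 1084 ((0.4667174518108368, 0.03234396502375603), 0.06154274940490723) [0.467 0.029 0.11 ]
scene [216. 207.] 1046 [ 0.339 -0.445  0.004] [ 0.573 -0.209  0.058] 53 [ 0.435 -0.36   0.052]
scene [226. 245.] 886 [ 0.385 -0.453  0.004] [ 0.636 -0.203  0.045] 0 
scene [233. 228.] 374 [ 0.458 -0.34   0.004] [ 0.57  -0.253  0.059] 56 [ 0.551 -0.309  0.052]
pan scene [348. 182.] 1601 ((0.5482366681098938, 0.02549716830253601), 0.14113150537014008) [0.594 0.02  0.108]
pan scene [ 50. 228.] 294 ((0.4325658679008484, -0.7083917856216431), 0.06372984498739243) [ 0.478 -0.695  0.11 ]
```

View pics/crop.png

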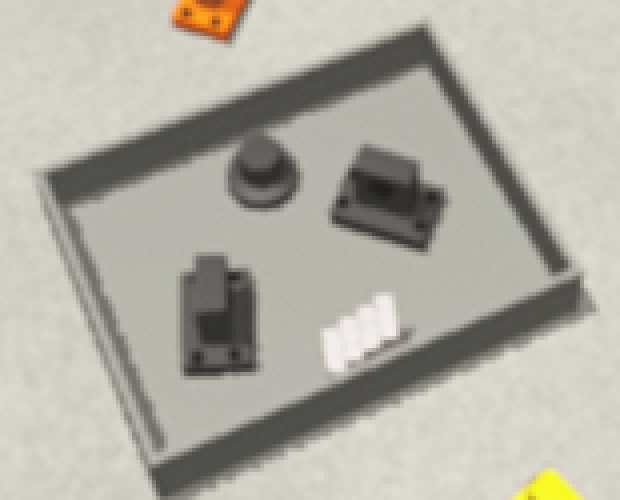

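The crop shows two dark iron lugged brackets, at about (215,310) and (390,195) in crop pixels. The round flange and the white stepped block are clearly different. Next I'll look from above with the wrist camera.

Request:
{"fn": "arm_command", "kwargs": {
  "series": [
    {"dp": [-0.09, -0.37, -0.1], "angular": [0, 0, 0], "gripper": 85},
    {"dp": [-0.09, -0.37, -0.1], "angular": [0, 0, 0], "gripper": 85},
    {"dp": [-0.09, -0.37, -0.1], "angular": [0, 0, 0], "gripper": 85},
    {"dp": [-0.09, -0.37, -0.1], "angular": [0, 0, 0], "gripper": 85},
    {"dp": [-0.09, -0.37, -0.1], "angular": [0, 0, 0], "gripper": 85},
    {"dp": [-0.09, -0.37, -0.1], "angular": [0, 0, 0], "gripper": 85},
    {"dp": [-0.09, -0.37, -0.1], "angular": [0, 0, 0], "gripper": 85},
    {"dp": [0, 0, 0], "angular": [0, 0, 0], "gripper": 85}
  ]
}}

```text
clock: 1.1
position: [0.4876, -0.3191, 0.3034]
ee_rot: [0.704, 0.0, 0.71, 0.002]
contact_force: [0.0, -0.3, -0.2]
width: 0.085
```

```bash
cat > tray.py <<'E'
from h import *
st,im,W,d=grab("wrist");cv2.imwrite("pics/w1.png",im);np.save("w1.npy",W);np.save("w1st.npy",st["position"])
print(st["position"],st["ee_rot"],d["mtx"],d["mount"])
hsv=cv2.cvtColor(im,cv2.COLOR_BGR2HSV)
m=(W[...,2]>.047)&(W[...,2]<.07)&(abs(W[...,0]-.48)<.2)&(abs(W[...,1]+.34)<.2)&(hsv[...,1]<90)
n,l,s,c=cv2.connectedComponentsWithStats(m.astype(np.uint8))
for i in range(1,n):
    if s[i,4]>100:
        P=W[l==i]; r=cv2.minAreaRect(P[:,:2].astype(np.float32)); b=cv2.boxPoints(r)
        e=max((b[1]-b[0],b[2]-b[1]),key=np.linalg.norm)
        print(c[i].round(),s[i,4],"ctr",np.round(r[0],4),"size",np.round(r[1],4),"yaw",np.degrees(np.arctan2(e[1],e[0])).round(1),"z",np.median(P[:,2]).round(4))
E
python3 tray.py
```

```text
[ 0.48757324 -0.31913429  0.30336685] [7.04011042e-01 1.42985829e-04 7.10185547e-01 2.21842455e-03] [[324.64598547   0.         323.6951979 ]
 [  0.         324.64598547 193.54647389]
 [  0.           0.           1.        ]] [[ 2.00520737e-04  3.16792497e-01 -9.48494846e-01 -1.42849253e-01]
 [-1.90078457e-04  9.48494860e-01  3.16792461e-01  8.17954008e-02]
 [ 9.99999962e-01  1.16764979e-04  2.50408318e-04 -1.94756322e-04]
 [ 0.00000000e+00  0.00000000e+00  0.00000000e+00  1.00000000e+00]]
[365. 147.] 475 ctr [ 0.5353 -0.3074] size [0.0181 0.0359] yaw -32.1 z 0.0591
[276. 188.] 433 ctr [ 0.4246 -0.3607] size [0.0359 0.0183] yaw 82.4 z 0.059
```

```bash
cat > plan.py <<'E'
import sys; from h import *
# x y z yaw_deg tilt_deg n : rows (dp in 0.12 m units, angular in 90deg units)
x,y,z,yaw,tilt,n=[float(a) for a in sys.argv[1:7]];n=int(n)
st=get_state();R0=R.from_matrix(rot(st["ee_rot"]));p=np.array(st["position"])
Rt=R.from_euler("z",yaw,degrees=True)*R.from_euler("y",90-tilt,degrees=True)
rv=(R0.inv()*Rt).as_rotvec();D=np.array([x,y,z])-p
print("t",round(float(st["clock"]),2),"d_mm",np.round(D*1000,1),"turn",np.degrees(rv).round(1),"F",np.round(st["contact_force"],1),"w",round(float(st["width"])*1000,1))
for k in range(n):
    Rk=R0*R.from_rotvec(rv*k/n)
    print((Rk.inv().apply(D)/n/.12).round(3).tolist(),(np.degrees(rv)/n/90).round(3).tolist())
E
python3 plan.py 0.5353 -0.3074 0.10 58 0 7
```

```text
t 1.15 d_mm [  47.6    9.7 -202.9] turn [-57.7  -0.3  -0.6] F [0.4 0.6 0.2] w 85.1
[0.241, 0.01, 0.059] [-0.092, -0.001, -0.001]
[0.241, 0.002, 0.06] [-0.092, -0.001, -0.001]
[0.241, -0.006, 0.059] [-0.092, -0.001, -0.001]
[0.241, -0.015, 0.057] [-0.092, -0.001, -0.001]
[0.241, -0.022, 0.054] [-0.092, -0.001, -0.001]
[0.241, -0.029, 0.051] [-0.092, -0.001, -0.001]
[0.241, -0.036, 0.046] [-0.092, -0.001, -0.001]
```

Request:
{"fn": "arm_command", "kwargs": {
  "series": [
    {"dp": [0.24, 0.01, 0.06], "angular": [-0.092, 0, 0], "gripper": 45},
    {"dp": [0.24, 0.0, 0.06], "angular": [-0.092, 0, 0], "gripper": 45},
    {"dp": [0.24, -0.006, 0.059], "angular": [-0.092, 0, 0], "gripper": 45},
    {"dp": [0.24, -0.015, 0.057], "angular": [-0.092, 0, 0], "gripper": 45},
    {"dp": [0.24, -0.022, 0.054], "angular": [-0.092, 0, 0], "gripper": 45},
    {"dp": [0.24, -0.03, 0.05], "angular": [-0.092, 0, 0], "gripper": 45},
    {"dp": [0.2, -0.036, 0.046], "angular": [-0.092, 0, 0], "gripper": 45},
    {"dp": [0, 0, 0], "angular": [0, 0, 0], "gripper": 45}
  ]
}}

```text
clock: 2.15
position: [0.5363, -0.2903, 0.0967]
ee_rot: [0.609, -0.349, 0.612, 0.365]
contact_force: [0.2, -0.0, 0.5]
width: 0.0449
```

```bash
python3 plan.py 0.5353 -0.3074 0.032 58 0 4
```

```text
t 2.15 d_mm [ -1.  -17.1 -64.7] turn [ 2.6  0.4 -1.2] F [ 0.2 -0.   0.5] w 44.9
[0.134, -0.018, -0.033] [0.007, 0.001, -0.003]
[0.134, -0.018, -0.033] [0.007, 0.001, -0.003]
[0.134, -0.018, -0.032] [0.007, 0.001, -0.003]
[0.135, -0.018, -0.032] [0.007, 0.001, -0.003]
```

Request:
{"fn": "arm_command", "kwargs": {
  "series": [
    {"dp": [0, -0.072, -0.13], "angular": [0.028, 0, -0.012], "gripper": 45},
    {"dp": [0, 0, 0], "angular": [0, 0, 0], "gripper": 45},
    {"dp": [0.13, 0, 0], "angular": [0, 0, 0], "gripper": 45},
    {"dp": [0.13, 0, 0], "angular": [0, 0, 0], "gripper": 45},
    {"dp": [0.13, 0, 0], "angular": [0, 0, 0], "gripper": 45},
    {"dp": [0.1, 0, 0], "angular": [0, 0, 0], "gripper": 45},
    {"dp": [0, 0, 0], "angular": [0, 0, 0], "gripper": 45},
    {"dp": [0, 0, 0], "angular": [0, 0, 0], "gripper": 45}
  ]
}}

```text
clock: 3.15
position: [0.5369, -0.3088, 0.0357]
ee_rot: [0.622, -0.34, 0.617, 0.342]
contact_force: [-0.7, 0.2, -0.1]
width: 0.0455
```

```bash
python3 plan.py 0.5353 -0.3074 0.032 58 0 1
```

```text
t 3.15 d_mm [-1.6  1.4 -3.7] turn [-0.3  0.4  0.1] F [-0.7  0.2 -0.1] w 45.5
[0.031, 0.018, 0.003] [-0.004, 0.005, 0.001]
```

Request:
{"fn": "arm_command", "kwargs": {
  "grip_force": 60,
  "series": [
    {"dp": [0.03, 0.018, 0.003], "angular": [0, 0, 0], "gripper": 45},
    {"dp": [0, 0, 0], "angular": [0, 0, 0], "gripper": 10},
    {"dp": [0, 0, 0], "angular": [0, 0, 0], "gripper": 10},
    {"dp": [0, 0, 0], "angular": [0, 0, 0], "gripper": 10},
    {"dp": [0, 0, 0], "angular": [0, 0, 0], "gripper": 10},
    {"dp": [-0.1, 0, 0], "angular": [0, 0, 0], "gripper": 10},
    {"dp": [-0.25, 0, 0], "angular": [0, 0, 0], "gripper": 10},
    {"dp": [-0.3, 0, 0], "angular": [0, 0, 0], "gripper": 10}
  ]
}}

```text
clock: 4.15
position: [0.5321, -0.3056, 0.1092]
ee_rot: [0.621, -0.337, 0.618, 0.345]
contact_force: [0.7, 0.4, -3.5]
width: 0.0168
```

```bash
python3 plan.py 0.624 0.0165 0.22 0 0 8
```

```text
t 4.15 d_mm [ 91.9 322.1 110.8] turn [57.7  0.2 -0.6] F [ 0.7  0.4 -3.5] w 16.8
[-0.112, 0.099, 0.336] [0.08, 0.0, -0.001]
[-0.112, 0.141, 0.32] [0.08, 0.0, -0.001]
[-0.113, 0.18, 0.3] [0.08, 0.0, -0.001]
[-0.113, 0.216, 0.275] [0.08, 0.0, -0.001]
[-0.114, 0.248, 0.246] [0.08, 0.0, -0.001]
[-0.114, 0.277, 0.213] [0.08, 0.0, -0.001]
[-0.114, 0.301, 0.176] [0.08, 0.0, -0.001]
[-0.115, 0.321, 0.137] [0.08, 0.0, -0.001]
```

Request:
{"fn": "arm_command", "kwargs": {
  "series": [
    {"dp": [-0.2, 0.1, 0.33], "angular": [0.08, 0, 0], "gripper": 10},
    {"dp": [-0.2, 0.14, 0.32], "angular": [0.08, 0, 0], "gripper": 10},
    {"dp": [-0.15, 0.18, 0.3], "angular": [0.08, 0, 0], "gripper": 10},
    {"dp": [-0.1, 0.22, 0.275], "angular": [0.08, 0, 0], "gripper": 10},
    {"dp": [-0.1, 0.25, 0.24], "angular": [0.08, 0, 0], "gripper": 10},
    {"dp": [-0.1, 0.28, 0.21], "angular": [0.08, 0, 0], "gripper": 10},
    {"dp": [0, 0.3, 0.17], "angular": [0.08, 0, 0], "gripper": 10},
    {"dp": [0, 0.3, 0.13], "angular": [0.07, 0, 0], "gripper": 10}
  ]
}}

```text
clock: 5.15
position: [0.6266, 0.0181, 0.2232]
ee_rot: [0.708, 0.011, 0.706, -0.005]
contact_force: [-0.2, -0.4, -4.2]
width: 0.0169
```

```bash
python3 plan.py 0.624 0.0165 0.18 0 0 2; python3 - <<'E'
from h import *
st,im,W,d=grab("side");cv2.imwrite("pics/s2.png",im)
st,im,W,d=grab("wrist");cv2.imwrite("pics/w2.png",im)
m=(abs(W[...,2]-.11)<.006)&(abs(W[...,0]-.55)<.25)
n,l,s,c=cv2.connectedComponentsWithStats(m.astype(np.uint8))
for i in range(1,n):
    if s[i,4]>200: print("pan",c[i].round(),s[i,4],cv2.minEnclosingCircle(W[l==i][:,:2].astype(np.float32)),W[l==i].min(0).round(3),W[l==i].max(0).round(3))
m=(W[...,1]>.12)&(W[...,2]>.01)
print(m.sum()); np.save("w2.npy",W)
E
```

```text
t 5.15 d_mm [ -2.6  -1.6 -43.2] turn [-1.3  0.1 -0.5] F [-0.2 -0.4 -4.2] w 16.9
[0.18, -0.009, -0.011] [-0.007, 0.001, -0.003]
[0.18, -0.008, -0.011] [-0.007, 0.001, -0.003]
pan [524.  22.] 424 ((0.7805125117301941, 0.1487882286310196), 0.011263295076787472) [0.77  0.138 0.104] [0.788 0.16  0.116]
pan [125. 180.] 16201 ((0.4657241404056549, 0.03363906219601631), 0.06048136577010155) [ 0.405 -0.026  0.104] [0.526 0.093 0.113]
pan [317. 180.] 9441 ((0.6245753765106201, 0.015709111467003822), 0.060112036764621735) [ 0.565 -0.031  0.106] [0.684 0.075 0.113]
10746
```

Request:
{"fn": "arm_command", "kwargs": {
  "series": [
    {"dp": [0.22, -0.014, -0.02], "angular": [-0.012, 0, -0.005], "gripper": 10},
    {"dp": [0.2, 0, 0], "angular": [0, 0, 0], "gripper": 10},
    {"dp": [0.14, 0, 0], "angular": [0, 0, 0], "gripper": 10},
    {"dp": [0.07, 0, 0], "angular": [0, 0, 0], "gripper": 10},
    {"dp": [0.04, 0, 0], "angular": [0, 0, 0], "gripper": 10},
    {"dp": [0.03, 0, 0], "angular": [0, 0, 0], "gripper": 10},
    {"dp": [0.03, 0, 0], "angular": [0, 0, 0], "gripper": 10},
    {"dp": [0, 0, 0], "angular": [0, 0, 0], "gripper": 10}
  ]
}}

```text
clock: 6.25
position: [0.6252, 0.0188, 0.1352]
ee_rot: [0.709, -0.002, 0.705, 0.003]
contact_force: [-1.0, 0.6, -4.9]
width: 0.0166
```

```bash
python3 plan.py 0.6246 0.0157 0.128 0 0 1
```

```text
t 6.25 d_mm [-0.6 -3.1 -7.2] turn [ 0.4  0.3 -0.1] F [-1.   0.6 -4.9] w 16.6
[0.06, -0.026, -0.005] [0.004, 0.003, -0.001]
```

Request:
{"fn": "arm_command", "kwargs": {
  "series": [
    {"dp": [0.025, 0, 0], "angular": [0, 0, 0], "gripper": 10},
    {"dp": [0.025, 0, 0], "angular": [0, 0, 0], "gripper": 10},
    {"dp": [0.015, 0, 0], "angular": [0, 0, 0], "gripper": 10},
    {"dp": [0, 0, 0], "angular": [0, 0, 0], "gripper": 10},
    {"dp": [0, 0, 0], "angular": [0, 0, 0], "gripper": 10},
    {"dp": [0, 0, 0], "angular": [0, 0, 0], "gripper": 20},
    {"dp": [0, 0, 0], "angular": [0, 0, 0], "gripper": 40},
    {"dp": [0, 0, 0], "angular": [0, 0, 0], "gripper": 40}
  ]
}}

```text
clock: 7.25
position: [0.6275, 0.0187, 0.1301]
ee_rot: [0.711, -0.002, 0.703, 0.003]
contact_force: [-0.3, -0.6, -0.2]
width: 0.0399
```

```bash
python3 plan.py 0.6246 0.0157 0.24 0 0 3
```

```text
t 7.25 d_mm [ -2.9  -3.  109.9] turn [ 0.4  0.7 -0.1] F [-0.3 -0.6 -0.2] w 39.9
[-0.305, -0.008, -0.005] [0.002, 0.002, -0.0]
[-0.305, -0.008, -0.006] [0.002, 0.002, -0.0]
[-0.305, -0.008, -0.007] [0.002, 0.002, -0.0]
```

Request:
{"fn": "arm_command", "kwargs": {
  "series": [
    {"dp": [-0.35, 0, 0], "angular": [0, 0, 0], "gripper": 40},
    {"dp": [-0.35, -0.2, -0.1], "angular": [0, 0, 0], "gripper": 45},
    {"dp": [0, -0.44, -0.24], "angular": [0.02, 0, 0], "gripper": 45},
    {"dp": [0, -0.44, -0.24], "angular": [0.02, 0, 0], "gripper": 45},
    {"dp": [0, -0.44, -0.24], "angular": [0.02, 0, 0], "gripper": 45},
    {"dp": [0, -0.44, -0.24], "angular": [0.02, 0, 0], "gripper": 45},
    {"dp": [0, -0.44, -0.24], "angular": [0, 0, 0], "gripper": 45},
    {"dp": [0, -0.44, -0.24], "angular": [0, 0, 0], "gripper": 45}
  ]
}}

```text
clock: 8.25
position: [0.4217, -0.3175, 0.2161]
ee_rot: [0.714, 0.039, 0.698, -0.041]
contact_force: [0.4, -1.2, 0.3]
width: 0.0452
```

```bash
python3 plan.py 0.4246 -0.3607 0.1 -7.6 0 4
python3 - <<'E'
from h import *
# beam check + vise measurement image
st,im,W,d=grab("side");cv2.imwrite("pics/s3.png",im);np.save("s3.npy",W)
st,im,W,d=grab("scene");cv2.imwrite("pics/c3.png",im);np.save("c3.npy",W)
im=cv2.imread("pics/s3.png");a=cv2.resize(im[85:215,225:365],None,fx=4,fy=4,interpolation=3)
b=cv2.resize(cv2.imread("pics/c3.png")[130:260,300:475],None,fx=4,fy=4,interpolation=3)
cv2.imwrite("pics/s3c.png",a);cv2.imwrite("pics/c3c.png",b)
E
```

```text
t 8.25 d_mm [   2.9  -43.2 -116.1] turn [1.1 1.3 0.1] F [ 0.4 -1.2  0.3] w 45.2
[0.242, -0.088, 0.011] [0.003, 0.004, 0.0]
[0.242, -0.088, 0.013] [0.003, 0.004, 0.0]
[0.242, -0.088, 0.014] [0.003, 0.004, 0.0]
[0.242, -0.088, 0.016] [0.003, 0.004, 0.0]
```

View pics/s3c.png

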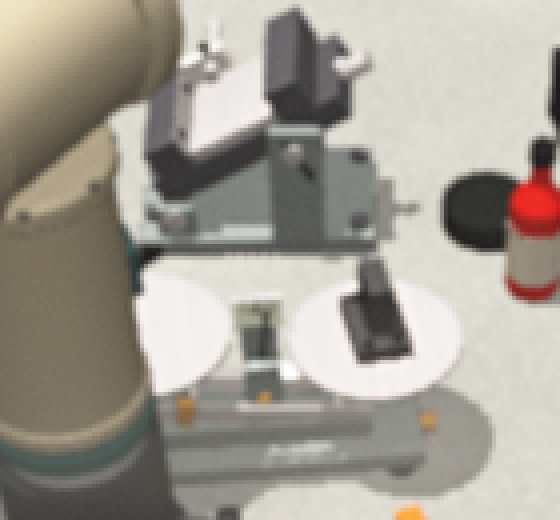

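The side crop shows the first casting flat near the middle of the far pan (crop pixel 372,325). The vise is behind it, with the stop at its far end (205,60). Now I'll pick up the second casting.

Request:
{"fn": "arm_command", "kwargs": {
  "series": [
    {"dp": [0.2, -0.12, 0.013], "angular": [0.005, 0.005, 0], "gripper": 45},
    {"dp": [0.2, -0.12, 0.013], "angular": [0.005, 0.005, 0], "gripper": 45},
    {"dp": [0.2, -0.09, 0.013], "angular": [0, 0, 0], "gripper": 45},
    {"dp": [0.2, 0, 0], "angular": [0, 0, 0], "gripper": 45},
    {"dp": [0.1, 0, 0], "angular": [0, 0, 0], "gripper": 45},
    {"dp": [0, 0, 0], "angular": [0, 0, 0], "gripper": 45},
    {"dp": [0, 0, 0], "angular": [0, 0, 0], "gripper": 45},
    {"dp": [0, 0, 0], "angular": [0, 0, 0], "gripper": 45}
  ]
}}

```text
clock: 9.35
position: [0.4247, -0.3629, 0.1095]
ee_rot: [0.71, 0.046, 0.701, -0.052]
contact_force: [0.7, -0.1, 0.5]
width: 0.0449
```

```bash
python3 plan.py 0.4246 -0.3607 0.032 -7.6 0 1
```

```text
t 9.35 d_mm [ -0.1   2.2 -77.5] turn [-0.3  0.8  0.5] F [ 0.7 -0.1  0.5] w 44.9
[0.645, 0.023, -0.012] [-0.004, 0.009, 0.005]
```

Request:
{"fn": "arm_command", "kwargs": {
  "series": [
    {"dp": [0.2, 0.02, -0.01], "angular": [0, 0.008, 0.005], "gripper": 45},
    {"dp": [0.2, 0, 0], "angular": [0, 0, 0], "gripper": 45},
    {"dp": [0.15, 0, 0], "angular": [0, 0, 0], "gripper": 45},
    {"dp": [0.06, 0, 0], "angular": [0, 0, 0], "gripper": 45},
    {"dp": [0.02, 0, 0], "angular": [0, 0, 0], "gripper": 45},
    {"dp": [0, 0, 0], "angular": [0, 0, 0], "gripper": 45},
    {"dp": [0, 0, 0], "angular": [0, 0, 0], "gripper": 10},
    {"dp": [0, 0, 0], "angular": [0, 0, 0], "gripper": 10}
  ]
}}

```text
clock: 10.35
position: [0.4281, -0.3644, 0.0387]
ee_rot: [0.709, 0.045, 0.701, -0.052]
contact_force: [-0.1, -0.5, -2.2]
width: 0.0168
```

```bash
python3 plan.py 0.4246 -0.3607 0.032 -7.6 0 1
```

```text
t 10.35 d_mm [-3.5  3.7 -6.7] turn [-0.3  0.7  0.5] F [-0.1 -0.5 -2.2] w 16.8
[0.055, 0.027, -0.034] [-0.003, 0.008, 0.006]
```

Request:
{"fn": "arm_command", "kwargs": {
  "series": [
    {"dp": [0, 0, 0], "angular": [0, 0, 0], "gripper": 35},
    {"dp": [0.04, 0.02, -0.02], "angular": [0, 0, 0], "gripper": 35},
    {"dp": [0.02, 0.01, 0], "angular": [0, 0, 0], "gripper": 35},
    {"dp": [0, 0, 0], "angular": [0, 0, 0], "gripper": 10},
    {"dp": [0, 0, 0], "angular": [0, 0, 0], "gripper": 10},
    {"dp": [0, 0, 0], "angular": [0, 0, 0], "gripper": 10},
    {"dp": [-0.25, 0, 0], "angular": [0, 0, 0], "gripper": 10},
    {"dp": [-0.4, 0, 0], "angular": [0, 0, 0], "gripper": 10}
  ]
}}

```text
clock: 11.35
position: [0.4228, -0.3565, 0.1057]
ee_rot: [0.707, 0.048, 0.704, -0.05]
contact_force: [0.7, -0.5, -3.1]
width: 0.017
```

```bash
python3 plan.py 0.4657 0.0336 0.22 0 0 8
```

```text
t 11.35 d_mm [ 42.9 390.1 114.3] turn [-7.9  0.2  0.1] F [ 0.7 -0.5 -3.1] w 17.0
[-0.12, 0.408, -0.011] [-0.011, 0.0, 0.0]
[-0.12, 0.409, -0.004] [-0.011, 0.0, 0.0]
[-0.119, 0.409, 0.003] [-0.011, 0.0, 0.0]
[-0.119, 0.409, 0.01] [-0.011, 0.0, 0.0]
[-0.119, 0.408, 0.017] [-0.011, 0.0, 0.0]
[-0.119, 0.408, 0.024] [-0.011, 0.0, 0.0]
[-0.119, 0.408, 0.031] [-0.011, 0.0, 0.0]
[-0.119, 0.407, 0.038] [-0.011, 0.0, 0.0]
```

Request:
{"fn": "arm_command", "kwargs": {
  "series": [
    {"dp": [-0.3, 0.38, -0.01], "angular": [-0.011, 0, 0], "gripper": 10},
    {"dp": [-0.25, 0.4, 0], "angular": [-0.011, 0, 0], "gripper": 10},
    {"dp": [-0.2, 0.4, 0.003], "angular": [-0.011, 0, 0], "gripper": 10},
    {"dp": [-0.1, 0.4, 0.01], "angular": [-0.011, 0, 0], "gripper": 10},
    {"dp": [-0.05, 0.41, 0.017], "angular": [-0.011, 0, 0], "gripper": 10},
    {"dp": [0, 0.41, 0.024], "angular": [-0.011, 0, 0], "gripper": 10},
    {"dp": [0, 0.41, 0.03], "angular": [-0.011, 0, 0], "gripper": 10},
    {"dp": [0, 0.38, 0.038], "angular": [-0.011, 0, 0], "gripper": 10}
  ]
}}

```text
clock: 12.35
position: [0.4658, 0.0322, 0.2145]
ee_rot: [0.709, 0.0, 0.705, -0.003]
contact_force: [1.2, -0.0, -4.4]
width: 0.0169
```

```bash
python3 plan.py 0.4657 0.0336 0.15 0 0 1
```

```text
t 12.35 d_mm [ -0.1   1.4 -64.5] turn [-0.2  0.3  0.2] F [ 1.2 -0.  -4.4] w 16.9
[0.538, 0.013, -0.004] [-0.003, 0.003, 0.002]
```

Request:
{"fn": "arm_command", "kwargs": {
  "series": [
    {"dp": [0.2, 0.013, 0], "angular": [0, 0, 0], "gripper": 10},
    {"dp": [0.16, 0, 0], "angular": [0, 0, 0], "gripper": 10},
    {"dp": [0.08, 0, 0], "angular": [0, 0, 0], "gripper": 10},
    {"dp": [0.05, 0, 0], "angular": [0, 0, 0], "gripper": 10},
    {"dp": [0.03, 0, 0], "angular": [0, 0, 0], "gripper": 10},
    {"dp": [0.02, 0, 0], "angular": [0, 0, 0], "gripper": 10},
    {"dp": [0, 0, 0], "angular": [0, 0, 0], "gripper": 10},
    {"dp": [0, 0, 0], "angular": [0, 0, 0], "gripper": 10}
  ]
}}

```text
clock: 13.35
position: [0.4652, 0.0372, 0.1469]
ee_rot: [0.708, -0.001, 0.706, -0.0]
contact_force: [0.2, 0.1, -4.2]
width: 0.0172
```

```bash
python3 plan.py 0.4657 0.0336 0.145 0 0 1
```

```text
t 13.35 d_mm [ 0.5 -3.6 -1.9] turn [0.1 0.2 0.1] F [ 0.2  0.1 -4.2] w 17.2
[0.016, -0.03, 0.004] [0.001, 0.002, 0.001]
```

Request:
{"fn": "arm_command", "kwargs": {
  "series": [
    {"dp": [0.02, -0.02, 0], "angular": [0, 0, 0], "gripper": 10},
    {"dp": [0.02, 0, 0], "angular": [0, 0, 0], "gripper": 10},
    {"dp": [0.015, 0, 0], "angular": [0, 0, 0], "gripper": 10},
    {"dp": [0, 0, 0], "angular": [0, 0, 0], "gripper": 10},
    {"dp": [0, 0, 0], "angular": [0, 0, 0], "gripper": 10},
    {"dp": [0, 0, 0], "angular": [0, 0, 0], "gripper": 10},
    {"dp": [0, 0, 0], "angular": [0, 0, 0], "gripper": 10},
    {"dp": [0, 0, 0], "angular": [0, 0, 0], "gripper": 10}
  ]
}}

```text
clock: 14.35
position: [0.4656, 0.035, 0.1416]
ee_rot: [0.709, -0.001, 0.705, -0.0]
contact_force: [-1.2, 0.1, 0.3]
width: 0.0172
```

```bash
python3 plan.py 0.4657 0.0336 0.139 0 0 1
```

```text
t 14.35 d_mm [ 0.1 -1.4 -2.6] turn [0.1 0.3 0.1] F [-1.2  0.1  0.3] w 17.2
[0.022, -0.012, 0.001] [0.001, 0.003, 0.001]
```

Request:
{"fn": "arm_command", "kwargs": {
  "series": [
    {"dp": [0, 0, 0], "angular": [0, 0, 0], "gripper": 20},
    {"dp": [0, 0, 0], "angular": [0, 0, 0], "gripper": 40},
    {"dp": [0, 0, 0], "angular": [0, 0, 0], "gripper": 40},
    {"dp": [-0.2, 0, 0], "angular": [0, 0, 0], "gripper": 45},
    {"dp": [-0.35, 0, 0], "angular": [0, 0, 0], "gripper": 45},
    {"dp": [-0.35, 0, 0], "angular": [0, 0, 0], "gripper": 45},
    {"dp": [-0.35, 0.3, 0.25], "angular": [0, 0, 0], "gripper": 45},
    {"dp": [-0.1, 0.35, 0.25], "angular": [0, 0, 0], "gripper": 45}
  ]
}}

```text
clock: 15.35
position: [0.5249, 0.1114, 0.3077]
ee_rot: [0.71, 0.0, 0.705, -0.003]
contact_force: [0.7, 0.1, -0.1]
width: 0.0449
```

Request:
{"fn": "arm_command", "kwargs": {
  "series": [
    {"dp": [0, 0.2, 0.1], "angular": [0, 0, 0], "gripper": 45},
    {"dp": [0, 0, 0], "angular": [0, 0, 0], "gripper": 45},
    {"dp": [0, 0, 0], "angular": [0, 0, 0], "gripper": 45},
    {"dp": [0, 0, 0], "angular": [0, 0, 0], "gripper": 45},
    {"dp": [0, 0, 0], "angular": [0, 0, 0], "gripper": 45},
    {"dp": [0, 0, 0], "angular": [0, 0, 0], "gripper": 45},
    {"dp": [0, 0, 0], "angular": [0, 0, 0], "gripper": 45},
    {"dp": [0, 0, 0], "angular": [0, 0, 0], "gripper": 45}
  ]
}}

```text
clock: 16.35
position: [0.5378, 0.135, 0.3083]
ee_rot: [0.71, -0.0, 0.704, -0.003]
contact_force: [0.7, 0.9, 0.0]
width: 0.045
```

```bash
python3 - <<'E'
from h import *
ims={}
for n in("side","scene","wrist"):
    st,im,W,d=grab(n);cv2.imwrite(f"pics/{n}4.png",im);np.save(f"{n}4.npy",W);ims[n]=im
    for nm,c in(("near",(.4657,.0336)),("far",(.6246,.0157))):
        r=np.hypot(W[...,0]-c[0],W[...,1]-c[1]);k=(r<.062)&(abs(W[...,2]-.11)<.015)&(r>.042)
        t=(r<.06)&(W[...,2]>.14)&(W[...,2]<.19)
        print(n,nm,k.sum(),np.nanmedian(W[k][:,2]).round(4),t.sum(),np.nanmedian(W[t],0).round(4) if t.sum() else "")
print(st["position"],st["ee_rot"],st["clock"])
cv2.imwrite("pics/v4.png",ims["wrist"])
E
```

```text
side near 531 0.1194 127 [0.4664 0.0192 0.1709]
side far 500 0.1001 91 [0.6256 0.0134 0.1529]
scene near 286 0.1173 168 [0.4759 0.0296 0.1589]
scene far 424 0.0985 109 [0.6345 0.0157 0.1507]
wrist near 3349 0.1198 116 [0.4625 0.052  0.1495]
wrist far 2877 0.1007 116 [0.6303 0.0362 0.1534]
[0.53785162 0.13509494 0.30832718] [ 7.10208703e-01 -1.07821599e-04  7.03985117e-01 -2.92251293e-03] 16.45
```

View pics/v4.png

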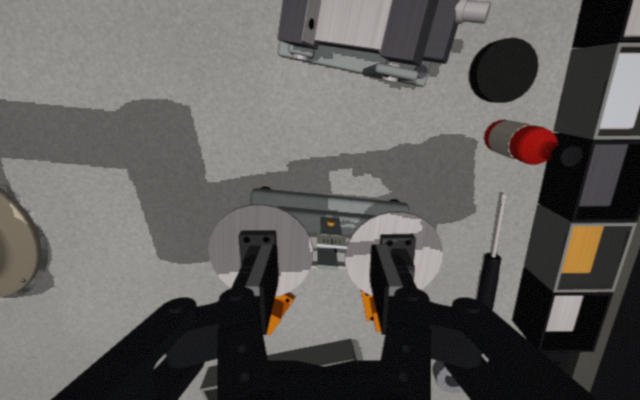

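The wrist view shows both castings on their pans, near at (258,250) and far at (397,250). All three views measure the far pan about 19 mm lower, so the far casting is the heavy one. Next I'll measure the vise.

Request:
{"fn": "arm_command", "kwargs": {
  "series": [
    {"dp": [0, 0.25, 0.04], "angular": [0, 0, 0], "gripper": 45},
    {"dp": [0, 0.3, 0.06], "angular": [0, 0, 0], "gripper": 45},
    {"dp": [0, 0.3, 0.06], "angular": [0, 0, 0], "gripper": 45},
    {"dp": [0, 0.25, 0.04], "angular": [0, 0, 0], "gripper": 45},
    {"dp": [0, 0.1, 0], "angular": [0, 0, 0], "gripper": 45},
    {"dp": [0, 0, 0], "angular": [0, 0, 0], "gripper": 45},
    {"dp": [0, 0, 0], "angular": [0, 0, 0], "gripper": 45},
    {"dp": [0, 0, 0], "angular": [0, 0, 0], "gripper": 45}
  ]
}}

```text
clock: 17.5
position: [0.5632, 0.2802, 0.3077]
ee_rot: [0.71, -0.0, 0.704, -0.005]
contact_force: [0.3, -1.0, -0.7]
width: 0.0448
```

```bash
python3 - <<'E'
from h import *
st,im,W,d=grab("wrist");np.save("w5.npy",W);cv2.imwrite("pics/w5.png",im)
print(st["position"],st["ee_rot"])
cv2.imwrite("pics/w5c.png",cv2.resize(im[40:260,230:500],None,fx=2.9,fy=2.7,interpolation=3))
E
```

```text
[0.56324887 0.2801728  0.30769088] [ 7.10197389e-01 -2.60256874e-04  7.03984101e-01 -5.09776032e-03]
```

View pics/w5c.png

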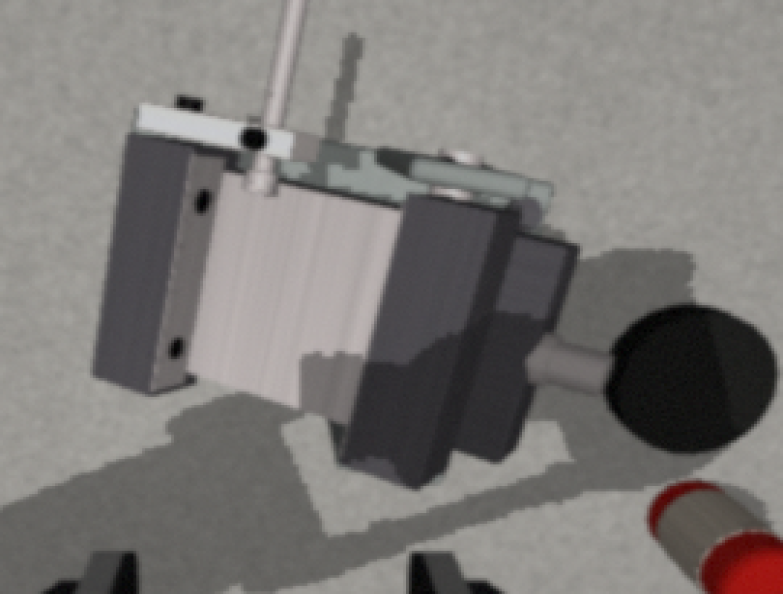

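```bash
cat > vise.py <<'E'
from h import *
W=np.load("w5.npy")
def poly(p):
    m=np.zeros(W.shape[:2],np.uint8);p=np.array([(230+x/2.9,40+y/2.7) for x,y in p]).round().astype(np.int32)
    cv2.fillPoly(m,[p],1);P=W[m>0];return P[~np.isnan(P[:,0])]
def plane(P):
    for _ in range(3):
        c=P.mean(0);n=np.linalg.svd(P-c)[2][2];r=(P-c)@n;P=P[abs(r)<2.5*r.std()+1e-4]
    return c,n,r.std()
cb,zb,sb=plane(poly([(235,225),(370,235),(355,330),(290,360),(215,345)])); zb*=np.sign(zb[2])
cf,nf,sf=plane(poly([(195,175),(216,175),(185,360),(163,365)]))
nf*=np.sign(nf[0]); print("bed",cb,zb,sb,"tilt",np.degrees(np.arccos(zb[2])),"face",cf,nf,sf,"perp",nf@zb)
xs=nf-(nf@zb)*zb;xs/=np.linalg.norm(xs)
ys=np.cross(zb,xs);print("xs",xs,"ys",ys,"yaw",np.degrees(np.arctan2(ys[1],ys[0]))-90)
# seat-frame coords with origin: on face plane & bed plane
A=np.array([xs,ys,zb]);Pf=poly([(195,175),(216,175),(185,360),(163,365)])@A.T
x0=np.median(Pf[:,0]);z0=cb@zb
Q=W@A.T-np.array([x0,0,z0])
Fp=Pf-np.array([x0,0,z0]);print("face x spread vs z/y", [np.round(np.median(Fp[(Fp[:,2]>a)&(Fp[:,2]<a+.005)][:,0]),4) for a in(0.002,.007,.012,.017)])
# jaw extent in y (tops of lower jaw)
J=(abs(Q[...,2]-.022)<.002)&(Q[...,0]<-.002)&(Q[...,0]>-.03);print("jaw y",np.nanpercentile(Q[J][:,1],[.5,99.5]))
ym=np.nanpercentile(Q[J][:,1],[.5,99.5]).mean()
S=(Q[...,2]>.004)&(Q[...,2]<.016)&(abs(Q[...,0]-.02)<.009)&(Q[...,1]>ym)&(Q[...,1]<ym+.06)
P=Q[S];print("stop n",len(P),"x",np.percentile(P[:,0],[2,50,98]),"y",np.percentile(P[:,1],[0,2,5,20]),"ztop",np.percentile(P[:,2],[50,98]))
vv,uu=np.where(S);i=np.argsort(P[:,1])[:12];print(np.c_[uu[i],vv[i]].tolist(),P[i].round(4).tolist())
o=A.T@np.array([x0,ym,z0]);print("seat",o,"stop y rel seat",np.percentile(P[:,1],2)-ym)
np.savez("seat.npz",A=A,o=o,ytip=np.percentile(P[:,1],2)-ym)
E
python3 vise.py
```

```text
bed [0.57130596 0.29788807 0.10840589] [-0.48396937  0.09978613  0.869377  ] 0.000628316644410736 tilt 29.613676092859457 face [0.53403782 0.30386838 0.09874543] [ 0.85817674 -0.17435319  0.48283916] 0.0004267883502273241 perp -0.012960027329269846
xs [ 0.85197603 -0.1730745   0.49414781] ys [ 0.19977609  0.97984078 -0.00125264] yaw -11.523874575488989
face x spread vs z/y [np.float64(-0.0), np.float64(0.0), np.float64(0.0), np.float64(0.0002)]
jaw y [0.35331738 0.45218387]
stop n 145 x [0.01545502 0.02215534 0.02587812] y [0.4404019  0.4407482  0.44105171 0.44291674] ztop [0.01069105 0.01333816]
[[314, 110], [318, 111], [319, 111], [315, 110], [320, 111], [316, 110], [313, 109], [321, 111], [322, 111], [323, 111], [317, 110], [324, 111]] [[0.0172, 0.4404, 0.0116], [0.0224, 0.4405, 0.0124], [0.0231, 0.4406, 0.0115], [0.0191, 0.4408, 0.0129], [0.024, 0.4408, 0.0111], [0.0196, 0.4409, 0.0119], [0.0148, 0.441, 0.0099], [0.0248, 0.441, 0.0105], [0.0253, 0.4412, 0.0094], [0.0251, 0.4412, 0.0068], [0.0213, 0.4412, 0.0128], [0.0255, 0.4413, 0.0055]]
seat [0.53867477 0.30132327 0.0898463 ] stop y rel seat 0.037997572155594184
```

The crop shows the lower jaw face from (215,160) to (165,385), the bed, and the stop nose with its tip at (262,193). The plane fits are good to 0.6 mm: tilt 29.6°, yaw −11.5°, tip at y ≈ +0.0375 in the seat frame. I'll pick the far, heavy casting now.

```bash
cat > splan.py <<'E'
import sys; from h import *
# TCP target in seat frame (mm): x y z n
x,y,z=[float(a)/1000 for a in sys.argv[1:4]];n=int(sys.argv[4])
s=np.load("seat.npz");A=s["A"];o=s["o"]
st=get_state();R0=R.from_matrix(rot(st["ee_rot"]));p=np.array(st["position"])
Rt=R.from_matrix(np.c_[-A[2],A[1],A[0]]);rv=(R0.inv()*Rt).as_rotvec()
T=A.T@np.array([x,y,z])+o;D=T-p
print("t",round(float(st["clock"]),2),"now_seat_mm",(A@(p-o)*1000).round(1),"tgt",T.round(4),"turn",np.degrees(rv).round(2),"F_seat",(A@st["contact_force"]).round(1),"w",round(float(st["width"])*1000,1))
for k in range(n):
    Rk=R0*R.from_rotvec(rv*k/n)
    print((Rk.inv().apply(D)/n/.12).round(3).tolist(),(np.degrees(rv)/n/90).round(3).tolist())
E
python3 plan.py 0.6265 0.018 0.2 0 0 7
```

```text
t 17.55 d_mm [  63.2 -262.1 -107.8] turn [-0.4  0.5  0.4] F [-0.3 -0.2  0.3] w 44.8
[0.131, -0.311, 0.076] [-0.001, 0.001, 0.001]
[0.131, -0.311, 0.076] [-0.001, 0.001, 0.001]
[0.13, -0.311, 0.076] [-0.001, 0.001, 0.001]
[0.13, -0.311, 0.076] [-0.001, 0.001, 0.001]
[0.13, -0.311, 0.076] [-0.001, 0.001, 0.001]
[0.129, -0.312, 0.076] [-0.001, 0.001, 0.001]
[0.129, -0.312, 0.075] [-0.001, 0.001, 0.001]
```

Request:
{"fn": "arm_command", "kwargs": {
  "series": [
    {"dp": [0, -0.32, 0.076], "angular": [0, 0, 0], "gripper": 45},
    {"dp": [0.05, -0.33, 0.076], "angular": [0, 0, 0], "gripper": 45},
    {"dp": [0.1, -0.33, 0.076], "angular": [0, 0, 0], "gripper": 45},
    {"dp": [0.15, -0.33, 0.076], "angular": [0, 0, 0], "gripper": 45},
    {"dp": [0.2, -0.31, 0.076], "angular": [0, 0, 0], "gripper": 45},
    {"dp": [0.2, -0.31, 0.076], "angular": [0, 0, 0], "gripper": 45},
    {"dp": [0.15, -0.22, 0.06], "angular": [0, 0.005, 0.003], "gripper": 45},
    {"dp": [0, 0, 0], "angular": [0, 0, 0], "gripper": 45}
  ]
}}

```text
clock: 18.55
position: [0.6257, 0.0082, 0.2082]
ee_rot: [0.709, 0.003, 0.705, -0.005]
contact_force: [-0.1, 0.8, 1.1]
width: 0.0453
```

```bash
python3 plan.py 0.6275 0.0187 0.129 0.4 0 1
```

```text
t 18.55 d_mm [  1.8  10.5 -79.2] turn [-1.1  0.4  0.2] F [-0.1  0.8  1.1] w 45.3
[0.66, 0.09, 0.009] [-0.012, 0.004, 0.002]
```

Request:
{"fn": "arm_command", "kwargs": {
  "series": [
    {"dp": [0.1, 0.09, 0.012], "angular": [-0.012, 0.004, 0.002], "gripper": 45},
    {"dp": [0.18, 0, 0], "angular": [0, 0, 0], "gripper": 45},
    {"dp": [0.18, 0, 0], "angular": [0, 0, 0], "gripper": 45},
    {"dp": [0.1, 0, 0], "angular": [0, 0, 0], "gripper": 45},
    {"dp": [0.06, 0, 0], "angular": [0, 0, 0], "gripper": 45},
    {"dp": [0.03, 0, 0], "angular": [0, 0, 0], "gripper": 45},
    {"dp": [0, 0, 0], "angular": [0, 0, 0], "gripper": 45},
    {"dp": [0, 0, 0], "angular": [0, 0, 0], "gripper": 45}
  ]
}}

```text
clock: 19.55
position: [0.6291, 0.0269, 0.1316]
ee_rot: [0.71, -0.004, 0.704, 0.007]
contact_force: [0.1, 0.0, 0.6]
width: 0.0449
```

```bash
python3 plan.py 0.6275 0.0187 0.129 0.4 0 1
```

```text
t 19.55 d_mm [-1.6 -8.2 -2.6] turn [ 0.4  0.5 -0.2] F [0.1 0.  0.6] w 44.9
[0.022, -0.068, -0.015] [0.005, 0.005, -0.003]
```

Request:
{"fn": "arm_command", "kwargs": {
  "grip_force": 60,
  "series": [
    {"dp": [0.015, -0.05, -0.015], "angular": [0.004, 0.005, -0.003], "gripper": 45},
    {"dp": [0, 0, 0], "angular": [0, 0, 0], "gripper": 45},
    {"dp": [0, 0, 0], "angular": [0, 0, 0], "gripper": 45},
    {"dp": [0, 0, 0], "angular": [0, 0, 0], "gripper": 10},
    {"dp": [0, 0, 0], "angular": [0, 0, 0], "gripper": 10},
    {"dp": [0, 0, 0], "angular": [0, 0, 0], "gripper": 10},
    {"dp": [0, 0, 0], "angular": [0, 0, 0], "gripper": 10},
    {"dp": [-0.02, 0, 0], "angular": [0, 0, 0], "gripper": 10}
  ]
}}

```text
clock: 20.55
position: [0.6276, 0.0199, 0.133]
ee_rot: [0.707, -0.003, 0.707, 0.002]
contact_force: [0.4, -0.3, -0.7]
width: 0.017
```

```bash
python3 plan.py 0.6275 0.0187 0.129 0.4 0 1
```

```text
t 20.55 d_mm [-0.1 -1.2 -4. ] turn [0.  0.1 0.1] F [ 0.4 -0.3 -0.7] w 17.0
[0.034, -0.01, -0.001] [0.0, 0.001, 0.001]
```

Request:
{"fn": "arm_command", "kwargs": {
  "series": [
    {"dp": [-0.025, 0, 0], "angular": [0, 0, 0], "gripper": 10},
    {"dp": [-0.03, 0, 0], "angular": [0, 0, 0], "gripper": 10},
    {"dp": [-0.03, 0, 0], "angular": [0, 0, 0], "gripper": 10},
    {"dp": [-0.03, 0, 0], "angular": [0, 0, 0], "gripper": 10},
    {"dp": [-0.04, 0, 0], "angular": [0, 0, 0], "gripper": 10},
    {"dp": [-0.1, 0, 0], "angular": [0, 0, 0], "gripper": 10},
    {"dp": [-0.25, 0, 0], "angular": [0, 0, 0], "gripper": 10},
    {"dp": [-0.4, 0, 0], "angular": [0, 0, 0], "gripper": 10}
  ]
}}

```text
clock: 21.55
position: [0.6237, 0.0205, 0.2397]
ee_rot: [0.702, -0.002, 0.712, 0.003]
contact_force: [0.8, 1.1, -3.5]
width: 0.017
```

```bash
python3 splan.py 26 -6 110 8
```

```text
t 21.55 now_seat_mm [ 195.1 -258.3   61.1] tgt [0.5064 0.3019 0.1983] turn [ 11.67 -30.28  -3.1 ] F_seat [-1.2  1.2 -3.4] w 17.0
[0.045, 0.294, -0.119] [0.016, -0.042, -0.004]
[0.035, 0.291, -0.13] [0.016, -0.042, -0.004]
[0.024, 0.288, -0.139] [0.016, -0.042, -0.004]
[0.012, 0.284, -0.147] [0.016, -0.042, -0.004]
[0.001, 0.281, -0.155] [0.016, -0.042, -0.004]
[-0.012, 0.276, -0.162] [0.016, -0.042, -0.004]
[-0.025, 0.272, -0.167] [0.016, -0.042, -0.004]
[-0.038, 0.268, -0.172] [0.016, -0.042, -0.004]
```

Request:
{"fn": "arm_command", "kwargs": {
  "series": [
    {"dp": [-0.05, 0.29, -0.12], "angular": [0.016, -0.042, -0.004], "gripper": 10},
    {"dp": [-0.02, 0.29, -0.13], "angular": [0.016, -0.042, -0.004], "gripper": 10},
    {"dp": [0.02, 0.288, -0.14], "angular": [0.016, -0.042, -0.004], "gripper": 10},
    {"dp": [0.01, 0.284, -0.147], "angular": [0.016, -0.042, -0.004], "gripper": 10},
    {"dp": [0, 0.28, -0.155], "angular": [0.016, -0.042, -0.004], "gripper": 10},
    {"dp": [-0.01, 0.276, -0.162], "angular": [0.016, -0.042, -0.004], "gripper": 10},
    {"dp": [-0.025, 0.24, -0.165], "angular": [0.016, -0.042, -0.004], "gripper": 10},
    {"dp": [-0.02, 0.15, -0.1], "angular": [0.016, -0.042, -0.004], "gripper": 10}
  ]
}}

```text
clock: 22.55
position: [0.5109, 0.2865, 0.225]
ee_rot: [0.865, 0.057, 0.491, -0.091]
contact_force: [-1.1, -0.4, -3.8]
width: 0.0169
```

```bash
python3 splan.py 26 -6 70 4
```

```text
t 22.55 now_seat_mm [ 45.7 -20.3 129.5] tgt [0.5257 0.2979 0.1636] turn [-0.95  1.15 -0.13] F_seat [-2.7 -0.6 -2.9] w 16.9
[0.123, 0.029, -0.044] [-0.003, 0.003, -0.0]
[0.123, 0.029, -0.043] [-0.003, 0.003, -0.0]
[0.124, 0.029, -0.042] [-0.003, 0.003, -0.0]
[0.124, 0.029, -0.042] [-0.003, 0.003, -0.0]
```

Request:
{"fn": "arm_command", "kwargs": {
  "series": [
    {"dp": [0.1, 0.04, -0.06], "angular": [-0.005, 0.006, 0], "gripper": 10},
    {"dp": [0.12, 0.03, -0.06], "angular": [-0.005, 0.006, 0], "gripper": 10},
    {"dp": [0.12, 0.02, -0.05], "angular": [0, 0, 0], "gripper": 10},
    {"dp": [0.1, 0, 0], "angular": [0, 0, 0], "gripper": 10},
    {"dp": [0, 0, 0], "angular": [0, 0, 0], "gripper": 10},
    {"dp": [0, 0, 0], "angular": [0, 0, 0], "gripper": 10},
    {"dp": [0, 0, 0], "angular": [0, 0, 0], "gripper": 10},
    {"dp": [0, 0, 0], "angular": [0, 0, 0], "gripper": 10}
  ]
}}

```text
clock: 23.55
position: [0.5224, 0.2938, 0.1652]
ee_rot: [0.859, 0.051, 0.502, -0.088]
contact_force: [0.1, 0.6, -3.2]
width: 0.0168
```

```bash
python3 splan.py 25 -4 36 4
```

```text
t 23.55 now_seat_mm [ 24.7 -10.8  72.6] tgt [0.5418 0.2967 0.1335] turn [-0.12 -0.22  0.1 ] F_seat [-1.6  0.6 -2.8] w 16.8
[0.076, 0.014, 0.001] [-0.0, -0.001, 0.0]
[0.076, 0.014, 0.001] [-0.0, -0.001, 0.0]
[0.076, 0.014, 0.001] [-0.0, -0.001, 0.0]
[0.076, 0.014, 0.001] [-0.0, -0.001, 0.0]
```

Request:
{"fn": "arm_command", "kwargs": {
  "series": [
    {"dp": [0.09, 0.01, 0], "angular": [0, 0, 0], "gripper": 10},
    {"dp": [0.09, 0.01, 0], "angular": [0, 0, 0], "gripper": 10},
    {"dp": [0.07, 0.01, 0], "angular": [0, 0, 0], "gripper": 10},
    {"dp": [0.03, 0, 0], "angular": [0, 0, 0], "gripper": 10},
    {"dp": [0.01, 0, 0], "angular": [0, 0, 0], "gripper": 10},
    {"dp": [0, 0, 0], "angular": [0, 0, 0], "gripper": 10},
    {"dp": [0, 0, 0], "angular": [0, 0, 0], "gripper": 10},
    {"dp": [0, 0, 0], "angular": [0, 0, 0], "gripper": 10}
  ]
}}

```text
clock: 24.55
position: [0.5413, 0.2942, 0.1332]
ee_rot: [0.859, 0.051, 0.502, -0.088]
contact_force: [-0.1, -0.1, -4.6]
width: 0.0168
```

```bash
python3 splan.py 22 -4 31 1;python3 - <<'E'
from h import *
s=np.load("seat.npz");A=s["A"];o=s["o"]
for n in("side","scene","wrist"):
    st,im,W,d=grab(n);cv2.imwrite(f"pics/{n}6.png",im);np.save(f"{n}6.npy",W)
im=cv2.imread("pics/wrist6.png");cv2.imwrite("pics/w6c.png",cv2.resize(im,(800,500)))
E
```

```text
t 24.55 now_seat_mm [24.8 -6.5 35.7] tgt [0.5416 0.2967 0.1277] turn [-0.09 -0.18  0.04] F_seat [-2.4 -0.1 -4. ] w 16.8
[0.039, 0.021, -0.024] [-0.001, -0.002, 0.0]
```

View pics/w6c.png

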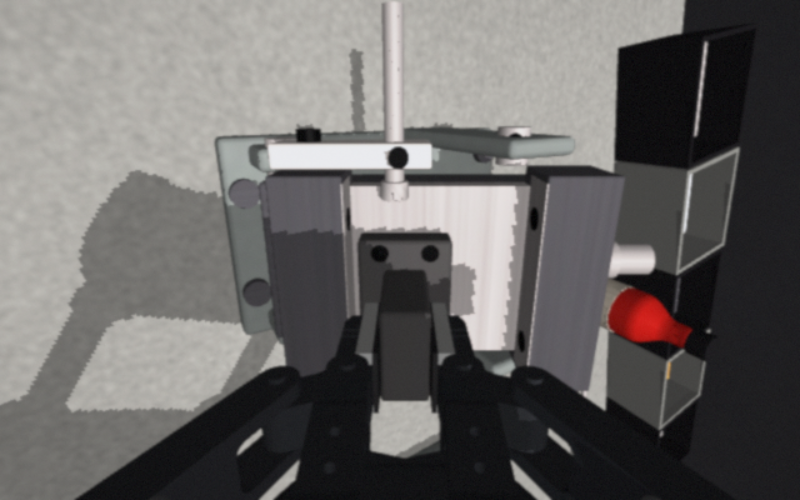

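The wrist view shows the heavy casting (foot at 360–450, 235–300) aligned between the jaws, with the stop nose at (396,198) ahead of its end. I'll measure the gaps in this same view.

```bash
cat > gap.py <<'E'
import sys;from h import *
s=np.load("seat.npz");A=s["A"];o=s["o"];W=np.load(sys.argv[1]);Q=(W-o)@A.T*1000
v,u=np.mgrid[:400,:640];f=lambda a,b,c,d:(u>=a/1.25)&(u<=b/1.25)&(v>=c/1.25)&(v<=d/1.25)
dy=float(sys.argv[2]) if len(sys.argv)>2 else 0
m=f(350,460,195,300)&(Q[...,2]>9)&(Q[...,2]<28)&(Q[...,0]>2)&(Q[...,1]<37)
P=Q[m];zt=np.median(P[:,2]);P=P[abs(P[:,2]-zt)<1.5];print("foot top z",zt,"x",np.percentile(P[:,0],[.5,2,98,99.5]),"yend",np.percentile(P[:,1],[90,98,99.5]),len(P))
a=cv2.minAreaRect(P[:,:2].astype(np.float32));print("rect",a)
S=f(380,415,170,205)&(Q[...,2]>3)&(Q[...,2]<16)&(Q[...,1]>33);print("stop y",np.percentile(Q[S][:,1],[0,2,5]),"x",np.median(Q[S][:,0]),S.sum())
B=f(460,510,200,330)&(abs(Q[...,2])<5);print("bed z",np.median(Q[B][:,2]))
J=f(342,352,185,300);print("face x",np.median(Q[J][:,0]))
E
python3 gap.py wrist6.npy
```

```text
foot top z 19.391883462777344 x [ 4.81088008  5.34651441 43.49143769 44.05908537] yend [21.0647649  22.495948   22.87438397] 2650
rect ((24.47549057006836, 9.247255325317383), (39.700050354003906, 28.29813003540039), 0.115379698574543)
stop y [37.86341784 38.11675749 38.51463053] x 20.2152857366766 496
bed z -0.09326992136585416
face x nan
```

Request:
{"fn": "arm_command", "kwargs": {
  "series": [
    {"dp": [0, 0.03, -0.02], "angular": [0, 0, 0], "gripper": 10},
    {"dp": [0.01, 0.02, 0], "angular": [0, 0, 0], "gripper": 10},
    {"dp": [0.02, 0, 0], "angular": [0, 0, 0], "gripper": 10},
    {"dp": [0.012, 0, 0], "angular": [0, 0, 0], "gripper": 10},
    {"dp": [0, 0, 0], "angular": [0, 0, 0], "gripper": 10},
    {"dp": [0, 0, 0], "angular": [0, 0, 0], "gripper": 10},
    {"dp": [0, 0, 0], "angular": [0, 0, 0], "gripper": 10},
    {"dp": [0, 0, 0], "angular": [0, 0, 0], "gripper": 10}
  ]
}}

```text
clock: 25.7
position: [0.543, 0.3005, 0.1271]
ee_rot: [0.859, 0.051, 0.502, -0.088]
contact_force: [-0.1, 0.3, -5.0]
width: 0.0169
```

```bash
python3 splan.py 20.3 5 30.3 1
```

```text
t 25.7 now_seat_mm [22.2  0.  30.3] tgt [0.5423 0.3057 0.1262] turn [-0.09 -0.18  0.04] F_seat [-2.5  0.2 -4.3] w 16.9
[-0.0, 0.042, -0.016] [-0.001, -0.002, 0.0]
```

Request:
{"fn": "arm_command", "kwargs": {
  "series": [
    {"dp": [0, 0.02, -0.012], "angular": [0, 0, 0], "gripper": 10},
    {"dp": [0, 0.01, -0.01], "angular": [0, 0, 0], "gripper": 10},
    {"dp": [0.008, 0, 0], "angular": [0, 0, 0], "gripper": 10},
    {"dp": [0, 0, 0], "angular": [0, 0, 0], "gripper": 10},
    {"dp": [0, 0, 0], "angular": [0, 0, 0], "gripper": 10},
    {"dp": [0, 0, 0], "angular": [0, 0, 0], "gripper": 10},
    {"dp": [0, 0, 0], "angular": [0, 0, 0], "gripper": 10},
    {"dp": [0, 0, 0], "angular": [0, 0, 0], "gripper": 10}
  ]
}}

```text
clock: 26.7
position: [0.5423, 0.3048, 0.126]
ee_rot: [0.86, 0.051, 0.501, -0.087]
contact_force: [0.9, -0.9, -2.8]
width: 0.0171
```

```bash
python3 splan.py 19.7 7.5 29.5 1
```

```text
t 26.7 now_seat_mm [20.4  4.1 30.1] tgt [0.5427 0.3082 0.1252] turn [-0.08 -0.08  0.01] F_seat [-0.4 -0.7 -3. ] w 17.1
[0.005, 0.029, -0.006] [-0.001, -0.001, 0.0]
```

Request:
{"fn": "arm_command", "kwargs": {
  "series": [
    {"dp": [0.01, 0, 0], "angular": [0, 0, 0], "gripper": 10},
    {"dp": [0, 0, -0.008], "angular": [0, 0, 0], "gripper": 10},
    {"dp": [0, 0.015, 0], "angular": [0, 0, 0], "gripper": 10},
    {"dp": [0, 0, 0], "angular": [0, 0, 0], "gripper": 10},
    {"dp": [0, 0, 0], "angular": [0, 0, 0], "gripper": 10},
    {"dp": [0, 0, 0], "angular": [0, 0, 0], "gripper": 10},
    {"dp": [0, 0, 0], "angular": [0, 0, 0], "gripper": 10},
    {"dp": [0, 0, 0], "angular": [0, 0, 0], "gripper": 10}
  ]
}}

```text
clock: 27.7
position: [0.5427, 0.3071, 0.126]
ee_rot: [0.86, 0.051, 0.5, -0.087]
contact_force: [-0.3, -0.3, -1.8]
width: 0.0172
```

```bash
python3 splan.py 19.7 7.5 29.5 1
```

```text
t 27.7 now_seat_mm [20.3  6.4 30. ] tgt [0.5427 0.3082 0.1252] turn [-0.09  0.02 -0.05] F_seat [-1.1 -0.4 -1.4] w 17.2
[0.004, 0.009, -0.005] [-0.001, 0.0, -0.001]
```

Request:
{"fn": "arm_command", "kwargs": {
  "series": [
    {"dp": [0, 0.008, 0], "angular": [0, 0, 0], "gripper": 10},
    {"dp": [0, 0, 0], "angular": [0, 0, 0], "gripper": 10},
    {"dp": [0, 0, 0], "angular": [0, 0, 0], "gripper": 10},
    {"dp": [0, 0, 0], "angular": [0, 0, 0], "gripper": 10},
    {"dp": [0, 0, 0], "angular": [0, 0, 0], "gripper": 10},
    {"dp": [0, 0, 0], "angular": [0, 0, 0], "gripper": 10},
    {"dp": [0, 0, 0], "angular": [0, 0, 0], "gripper": 10},
    {"dp": [0, 0, 0], "angular": [0, 0, 0], "gripper": 10}
  ]
}}

```text
clock: 28.7
position: [0.5427, 0.3074, 0.126]
ee_rot: [0.86, 0.05, 0.5, -0.088]
contact_force: [0.1, -1.3, -2.0]
width: 0.0165
```

```bash
python3 splan.py 19.7 7.5 29.5 1; python3 - <<'E'
from h import *
st,im,W,d=grab("wrist");np.save("wrist7.npy",W);cv2.imwrite("pics/wrist7.png",im)
E
python3 gap.py wrist7.npy
```

```text
t 28.7 now_seat_mm [20.3  6.7 30.1] tgt [0.5427 0.3082 0.1252] turn [-0.08  0.01  0.03] F_seat [-0.7 -1.2 -1.9] w 16.5
[0.005, 0.007, -0.005] [-0.001, 0.0, 0.0]
foot top z 13.946839036905594 x [ 2.13382687  2.55702577 39.09432055 39.59418598] yend [34.12155272 35.62177357 35.95060012] 2483
rect ((20.9300594329834, 22.29962158203125), (28.200517654418945, 37.86874771118164), 89.6517562866211)
stop y [49.52740065 50.11355429 61.6135652 ] x 18.381301956058874 183
bed z -0.10651287841884764
face x nan
```

```bash
python3 - <<'E'
from h import *
s=np.load("seat.npz");A=s["A"];o=s["o"];Q=(np.load("wrist7.npy")-o)@A.T*1000
im=cv2.imread("pics/wrist7.png")
c=np.nanargmin(np.where(abs(Q[...,2]-10)<4,np.hypot(Q[...,0]-20,Q[...,1]-39),np.nan));v,u=divmod(c,640);print(u,v)
for vv in range(v-8,v+9):print(vv,Q[vv,u].round(1),im[vv,u],Q[vv,u-3].round(1),im[vv,u-3])
cv2.imwrite("pics/w7c.png",cv2.resize(im[v-45:v+45,u-55:u+60],None,fx=6,fy=6,interpolation=3))
E
```

```text
323 186
178 [19.8 43.6 14.1] [204 205 215] [18.3 43.  11.8] [182 183 191]
179 [19.8 42.7 12.8] [206 207 215] [18.3 42.3 11.4] [184 184 192]
180 [19.8 42.5 13.8] [202 204 213] [18.3 42.1 12.5] [185 186 194]
181 [19.8 41.9 13.5] [197 198 206] [18.3 41.9 13.5] [186 187 195]
182 [19.8 41.1 12.6] [193 193 202] [18.3 41.1 12.5] [188 189 196]
183 [19.8 41.  14. ] [193 194 202] [18.3 40.3 11.8] [189 190 198]
184 [19.8 39.9 12.3] [196 198 205] [18.3 39.8 11.8] [190 191 199]
185 [19.8 39.1 11.5] [205 207 215] [18.3 39.5 12.7] [189 190 198]
186 [19.8 39.1 13.1] [205 206 216] [18.3 39.1 13.3] [187 189 197]
187 [19.8 38.5 13. ] [183 184 192] [18.3 38.3 12.3] [173 173 182]
188 [19.8 37.9 12.6] [131 131 136] [18.2 36.   6.8] [119 120 125]
189 [19.8 36.4  9.7] [66 66 69] [18.2 36.   8.5] [61 63 65]
190 [19.8 35.6  9. ] [34 36 37] [18.2 35.5  8.8] [34 35 35]
191 [19.8 36.  11.9] [37 36 38] [18.3 35.9 11.7] [37 36 37]
192 [19.8 35.3 11.6] [53 52 54] [18.3 35.6 12.5] [50 48 50]
193 [19.8 35.2 13. ] [65 65 69] [18.3 35.3 13.3] [65 65 67]
194 [19.8 34.6 12.8] [74 74 77] [18.3 34.7 13. ] [73 73 75]
```

View pics/w7c.png

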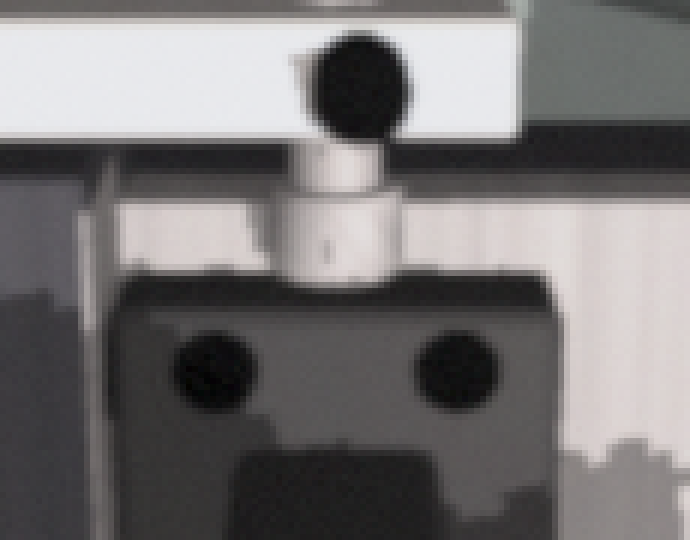

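The crop shows the foot in the jaw corner with its end at row 285, just short of the nose at row 280. The depth gap is about 1.5 mm, so I'll nudge it on.

Request:
{"fn": "arm_command", "kwargs": {
  "series": [
    {"dp": [0, 0.01, 0], "angular": [0, 0, 0], "gripper": 10},
    {"dp": [0, 0, 0], "angular": [0, 0, 0], "gripper": 10},
    {"dp": [0, 0, 0], "angular": [0, 0, 0], "gripper": 10},
    {"dp": [0, 0, 0], "angular": [0, 0, 0], "gripper": 10},
    {"dp": [0, 0, 0], "angular": [0, 0, 0], "gripper": 10},
    {"dp": [0, 0, 0], "angular": [0, 0, 0], "gripper": 10},
    {"dp": [0, 0, 0], "angular": [0, 0, 0], "gripper": 10},
    {"dp": [0, 0, 0], "angular": [0, 0, 0], "gripper": 10}
  ]
}}

```text
clock: 29.75
position: [0.5429, 0.3082, 0.126]
ee_rot: [0.86, 0.05, 0.5, -0.088]
contact_force: [-0.7, -1.5, -0.8]
width: 0.0171
```

```bash
python3 splan.py 19.7 8 29.5 1
```

```text
t 29.75 now_seat_mm [20.3  7.6 30.1] tgt [0.5428 0.3087 0.1252] turn [-0.07  0.01  0.08] F_seat [-0.7 -1.6 -0.5] w 17.1
[0.005, 0.004, -0.005] [-0.001, 0.0, 0.001]
```

Request:
{"fn": "arm_command", "kwargs": {
  "series": [
    {"dp": [0, 0.008, 0], "angular": [0, 0, 0], "gripper": 10},
    {"dp": [0, 0, 0], "angular": [0, 0, 0], "gripper": 10},
    {"dp": [0, 0, 0], "angular": [0, 0, 0], "gripper": 10},
    {"dp": [0, 0, 0], "angular": [0, 0, 0], "gripper": 10},
    {"dp": [0, 0, 0], "angular": [0, 0, 0], "gripper": 10},
    {"dp": [0, 0, 0], "angular": [0, 0, 0], "gripper": 10},
    {"dp": [0, 0, 0], "angular": [0, 0, 0], "gripper": 10},
    {"dp": [0, 0, 0], "angular": [0, 0, 0], "gripper": 10}
  ]
}}

```text
clock: 30.75
position: [0.5431, 0.309, 0.1261]
ee_rot: [0.86, 0.05, 0.5, -0.088]
contact_force: [0.2, -1.3, -0.4]
width: 0.0172
```

```bash
python3 splan.py 19.7 8 29.5 1;  cat > gap2.py <<'E'
import sys;from h import *
s=np.load("seat.npz");A=s["A"];o=s["o"];st,im,W,d=grab("wrist");Q=(W-o)@A.T*1000;cv2.imwrite(f"pics/{sys.argv[1]}.png",im);np.save(sys.argv[1]+".npy",W)
k=(im.max(2)>120)&(abs(Q[...,0]-20)<4)&(Q[...,2]>10)&(Q[...,2]<15)&(Q[...,1]>30)&(Q[...,1]<50)
f=(im.max(2)<110)&(abs(Q[...,2]-14)<1.2)&(Q[...,0]>-2)&(Q[...,0]<44)&(Q[...,1]>12)&(Q[...,1]<45)
print("tip y",np.percentile(Q[k][:,1],[0,2,5]),"foot y",np.percentile(Q[f][:,1],[95,99.5]),"foot z",np.median(Q[f][:,2]),"x",np.percentile(Q[f&(Q[...,1]>22)][:,0],[.5,2,98,99.5]),cv2.minAreaRect(Q[f&(Q[...,0]>1)][:,:2].astype(np.float32)))
E
python3 gap2.py wrist8
```

```text
t 30.75 now_seat_mm [20.3  8.4 30.1] tgt [0.5428 0.3087 0.1252] turn [-0.08  0.01  0.1 ] F_seat [ 0.1 -1.3 -0.6] w 17.2
[0.005, -0.003, -0.005] [-0.001, 0.0, 0.001]
tip y [37.32390444 37.96946355 38.35254242] foot y [36.61553935 37.53814679] foot z 13.958307802692213 x [ 0.14248119  0.84572378 38.76278708 39.29086941] ((20.329893112182617, 25.079288482666016), (38.61421585083008, 26.039379119873047), 0.09205237776041031)
```

Request:
{"fn": "arm_command", "kwargs": {
  "series": [
    {"dp": [0, 0.005, 0], "angular": [0, 0, 0], "gripper": 10},
    {"dp": [0, 0, 0], "angular": [0, 0, 0], "gripper": 10},
    {"dp": [0.006, 0, 0], "angular": [0, 0, 0], "gripper": 10},
    {"dp": [0, 0, 0], "angular": [0, 0, 0], "gripper": 10},
    {"dp": [0, 0, 0], "angular": [0, 0, 0], "gripper": 10},
    {"dp": [0, 0, 0], "angular": [0, 0, 0], "gripper": 10},
    {"dp": [0, 0, 0], "angular": [0, 0, 0], "gripper": 10},
    {"dp": [0, 0, 0], "angular": [0, 0, 0], "gripper": 10}
  ]
}}

```text
clock: 31.8
position: [0.5431, 0.3091, 0.126]
ee_rot: [0.86, 0.05, 0.5, -0.089]
contact_force: [-1.3, -1.9, 0.1]
width: 0.0171
```

```bash
python3 splan.py 19.7 8 29.5 1
```

```text
t 31.8 now_seat_mm [20.3  8.4 30.1] tgt [0.5428 0.3087 0.1252] turn [-0.09  0.02  0.16] F_seat [-0.8 -2.2  0.5] w 17.1
[0.005, -0.004, -0.005] [-0.001, 0.0, 0.002]
```

Request:
{"fn": "arm_command", "kwargs": {
  "series": [
    {"dp": [0, 0, 0], "angular": [0, 0, 0], "gripper": 19},
    {"dp": [0, 0, 0], "angular": [0, 0, 0], "gripper": 22},
    {"dp": [0, 0, 0], "angular": [0, 0, 0], "gripper": 30},
    {"dp": [0, 0, 0], "angular": [0, 0, 0], "gripper": 30},
    {"dp": [-0.1, 0, 0], "angular": [0, 0, 0], "gripper": 30},
    {"dp": [-0.2, 0, 0], "angular": [0, 0, 0], "gripper": 30},
    {"dp": [-0.35, 0, 0], "angular": [0, 0, 0], "gripper": 30},
    {"dp": [-0.2, 0, 0], "angular": [0, 0, 0], "gripper": 30}
  ]
}}

```text
clock: 32.8
position: [0.4931, 0.3217, 0.2182]
ee_rot: [0.86, 0.051, 0.5, -0.087]
contact_force: [-0.3, -0.3, 0.4]
width: 0.0302
```

Request:
{"fn": "arm_command", "kwargs": {
  "series": [
    {"dp": [0, 0.1, 0], "angular": [0, 0, 0], "gripper": 30},
    {"dp": [0, 0, 0], "angular": [0, 0, 0], "gripper": 30},
    {"dp": [0, 0, 0], "angular": [0, 0, 0], "gripper": 30},
    {"dp": [0, 0, 0], "angular": [0, 0, 0], "gripper": 30},
    {"dp": [0, 0, 0], "angular": [0, 0, 0], "gripper": 30},
    {"dp": [0, 0, 0], "angular": [0, 0, 0], "gripper": 30},
    {"dp": [0, 0, 0], "angular": [0, 0, 0], "gripper": 30},
    {"dp": [0, 0, 0], "angular": [0, 0, 0], "gripper": 30}
  ]
}}

```text
clock: 33.8
position: [0.4955, 0.334, 0.217]
ee_rot: [0.86, 0.051, 0.5, -0.087]
contact_force: [0.2, 0.2, 0.4]
width: 0.03
```

```bash
python3 splan.py 20 8 120 1;python3 gap2.py wrist9; python3 - <<'E'
from h import *
a=cv2.imread("pics/wrist9.png")[:,100:540]
st,im,W,d=grab("side");b=cv2.resize(im[100:225,220:360],None,fx=2.5,fy=3.2)[:400]
k=(np.hypot(W[...,0]-.4657,W[...,1]-.0336)<.062)&(abs(W[...,2]-.1)<.006);t=(np.hypot(W[...,0]-.4657,W[...,1]-.0336)<.062)&(W[...,2]>.145)&(W[...,2]<.17)
print("near pan z",np.median(W[k][:,2]),"top",np.median(W[t],0))
cv2.imwrite("pics/fin.png",np.hstack([a,b]))
E
```

```text
t 33.8 now_seat_mm [ 20.4  23.2 134.7] tgt [0.4992 0.3177 0.204 ] turn [-0.1  -0.02 -0.08] F_seat [0.4 0.2 0.3] w 30.0
[0.122, -0.127, -0.003] [-0.001, -0.0, -0.001]
tip y [37.7907177  38.01861784 38.29131242] foot y [36.67451063 37.57790497] foot z 13.924400561466598 x [ 0.11259102  0.92597453 38.29167339 39.10898413] ((20.098482131958008, 24.870166778564453), (25.64703369140625, 38.21833419799805), 89.83033752441406)
near pan z 0.10025420402002172 top [0.46673868 0.02905838 0.15379088]
```

View pics/fin.png

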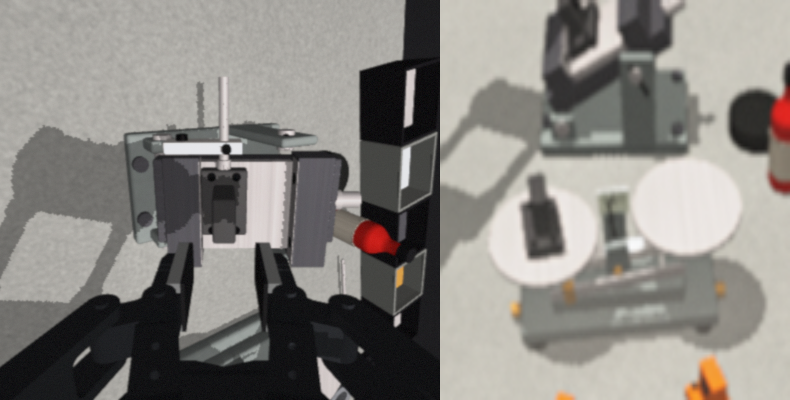

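The final view shows the heavy casting in the jaw corner with its end at the nose (222,168), and the light one flat on the near pan (right half, 540,235). The stop tip still measures 38.0 mm, as it did before contact, and nothing is touching the robot. I'm handing the job in.

```bash
python3 -c "
from rig import sign_off
print(sign_off())"
```

```text
the job is handed in; nothing more can be done
None
```

The heavy casting is in the vise against the stop and the light one is on the near pan. I handed the job in at about 34 s, and no verdict is reported.

- **Weighing:** I set the two castings on opposite pans and let the beam rest. The far pan settled at 0.100 m and the near pan at 0.120 m, and all three cameras agreed, so the far casting was the heavy one.
- **Heavy casting:** The foot's top measured 13.9 mm above the bed, so it lies flat. Its long side is within about 0.3 mm of the lower jaw, and its skew is about 0.2°. The gap to the stop is about 0.3 mm.
- **Work stop:** Its tip measured 38.0 mm before contact and 38.0 mm after. The final nudge met about 2 N, well under the 15 N slip limit.
- **Light casting:** It lies flat on the near pan, close to the pan's centre, and that pan is down at 0.100 m.
- **Disagreements:** The scene camera's depth differed from the side view by about 1 cm, so I took the fine measurements from the wrist camera. I never saw contact with the stop directly; I inferred it from the force and the small gap. I did not re-measure the other items on the bench, though nothing showed that any were touched.

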